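Locate V blocks in a datum fixture and scan the job card

TASK

Load every V block on the table into a bay of its own in the locating fixture, groove up and running straight towards the back rail: push it firmly down so that the brass seat pad sinks and the block lies flat on the plate, slide it home against the back rail and then against the lug on the left of its bay, and let go. When all are home, pick up the hand scanner, aim its window squarely at the middle of the bar code on the job card from roughly 5 to 12 cm away, and hold it there steadily for 2 seconds. Then lay the scanner back in its cradle, leaving the blocks home and the tin, lens cap and collet where they are.

Things in the scene. Friction and masses are not known exactly. Their poses are not given: they have to be found in the camera images.
- fixture: locating fixture, fixed: dark steel plate 100 (x) x 340 (y) x 10 mm thick, origin at the centre of its underside, +x towards its bright back rail (10 mm wide, 6 mm high, front face 30 mm from the origin), +y to its left. Four bays 78 mm apart in front of the rail, each with a small side lug on its left and a round brass seat pad in its floor.
- bay1 (a point): bay 1 (the leftmost): point on the plate's upper face, 10 mm above the table, under the centre of a block that is home. Fixture axes: the back rail's face is 13 mm away in +x, the side lug's face 13 mm away in +y, z up. The lug is 9 mm thick and spans x = -13 to +3 mm from here. Rail and lug are 6 mm high; the other two sides are open.
- bay2 (a point): bay 2 (second from the left): point on the plate's upper face, 10 mm above the table, under the centre of a block that is home. Fixture axes: the back rail's face is 13 mm away in +x, the side lug's face 13 mm away in +y, z up. The lug is 9 mm thick and spans x = -13 to +3 mm from here. Rail and lug are 6 mm high; the other two sides are open.
- bay3 (a point): bay 3 (third from the left): point on the plate's upper face, 10 mm above the table, under the centre of a block that is home. Fixture axes: the back rail's face is 13 mm away in +x, the side lug's face 13 mm away in +y, z up. The lug is 9 mm thick and spans x = -13 to +3 mm from here. Rail and lug are 6 mm high; the other two sides are open.
- bay4 (a point): bay 4 (the rightmost): point on the plate's upper face, 10 mm above the table, under the centre of a block that is home. Fixture axes: the back rail's face is 13 mm away in +x, the side lug's face 13 mm away in +y, z up. The lug is 9 mm thick and spans x = -13 to +3 mm from here. Rail and lug are 6 mm high; the other two sides are open.
- pad1 (a joint): how far the brass seat pad of bay 1 has been pressed down, m: 0 = standing 4 mm proud of the plate, as at the start, 0.004 = flush. Pad 16 mm across, centred 3 mm in -x and 3 mm in -y of the bay's point. It moves stiffly (about 3.5 N: a block's weight does not sink it, a firm push does) and stays where it is left.
- pad2 (a joint): how far the brass seat pad of bay 2 has been pressed down, m: 0 = standing 4 mm proud of the plate, as at the start, 0.004 = flush. Pad 16 mm across, centred 3 mm in -x and 3 mm in -y of the bay's point. It moves stiffly (about 3.5 N: a block's weight does not sink it, a firm push does) and stays where it is left.
- pad3 (a joint): how far the brass seat pad of bay 3 has been pressed down, m: 0 = standing 4 mm proud of the plate, as at the start, 0.004 = flush. Pad 16 mm across, centred 3 mm in -x and 3 mm in -y of the bay's point. It moves stiffly (about 3.5 N: a block's weight does not sink it, a firm push does) and stays where it is left.
- pad4 (a joint): how far the brass seat pad of bay 4 has been pressed down, m: 0 = standing 4 mm proud of the plate, as at the start, 0.004 = flush. Pad 16 mm across, centred 3 mm in -x and 3 mm in -y of the bay's point. It moves stiffly (about 3.5 N: a block's weight does not sink it, a firm push does) and stays where it is left.
- vblock1_mid (a point): ground steel V block, 26 x 26 x 22 mm high, 70 g, solid, V groove in its top running end to end along its own x axis. This point is its centre, 11 mm above its underside; its z axis points up out of the groove. Starts on the table, groove up, any yaw. Not every V block is there in every run.
- vblock2_mid (a point): ground steel V block, 26 x 26 x 22 mm high, 70 g, solid, V groove in its top running end to end along its own x axis. This point is its centre, 11 mm above its underside; its z axis points up out of the groove. Starts on the table, groove up, any yaw. Not every V block is there in every run.
- vblock3_mid (a point): ground steel V block, 26 x 26 x 22 mm high, 70 g, solid, V groove in its top running end to end along its own x axis. This point is its centre, 11 mm above its underside; its z axis points up out of the groove. Starts on the table, groove up, any yaw. Not every V block is there in every run.
- vblock4_mid (a point): ground steel V block, 26 x 26 x 22 mm high, 70 g, solid, V groove in its top running end to end along its own x axis. This point is its centre, 11 mm above its underside; its z axis points up out of the groove. Starts on the table, groove up, any yaw. Not every V block is there in every run.
- scanner_mid (a point): centre of the hand scanner, a straight bar 120 mm long (x axis), 28 x 28 mm in section, 110 g, balanced at its centre, grey with ribbed sides and a black head. It reads continuously (no trigger), rolled to any side. Its window is the end of the black head, 60 mm along +x, and looks straight along +x.
- scanner_window (a point): centre of the scanner's window, 60 mm from its centre; same axes, +x is the line of sight.
- cradle_rest (a point): where the scanner's centre is when it lies in its cradle, 34 mm above the table; x along the cradle. Fixed: black base 125 x 60 x 10 mm, two yokes 14 mm thick at 46 mm either way along x; the scanner rests on them 20 mm above the table between prongs 37 mm apart, tops 38 mm above the table. Between the yokes (78 mm) the sides are open for fingers.
- card_code (a point): centre of the bar code on the job card, 85 mm above the table, on the front of an upright stand (fixed; plate 80 mm wide, 116 mm high; foot 90 mm wide, 10 mm high, reaching 25 mm in front of the card). +x points straight into the card, so the card faces -x.
- wax_tin: bystander: round tin, 60 mm across, 25 mm high, origin at the centre of its underside.
- lens_cap: bystander: black lens cap, 36 mm across, 15 mm high, origin at the centre of its underside.
- collet: bystander: small collet holder, 24 mm across, 42 mm high, origin at the centre of its underside.
Not all that is in view belongs to the job. What is shaped like the part that bears vblock4_mid but green or orange is not meant.

How it is judged:
By the outcome, as a careful person would: the job done as asked, in the order asked, and still so for the second after the job is handed in, with the robot touching nothing.
Of vblock1, vblock2, vblock3, vblock4 only 3 to 4 are there at a start; the rules pass over those that are not, and their reading is None.
At some moment in a run one of vblock1, vblock2, vblock3, vblock4 may be knocked a few centimetres aside while the robot is not near it.
Once in a run the grip may slacken for a moment while it holds something.
It also fails if it takes over 210 s, if anything falls off the work surface, if the arm or the gripper's body presses on something with over 40 N, if the wrist force passes 120 N, or if a joint passes its speed limit or range.

ROBOT

A 6-joint arm with a two-finger parallel gripper is mounted at the origin on a cart in front of the work surface, level with it; the furniture and walls round the work are solid. World frame = base frame: x ahead of the robot, y to its left, z up, the work surface at z = 0. Lengths are in m, angles in rad, forces in N, time in s.
With the tool pointing down it reaches from about 0.375 to 0.9 m from the base axis. Payload 3.1 kg.
Tool frame: the origin (TCP) lies between the finger pads; the fingertips stand 17 mm ahead of it and the grasp point (between the pads) lies 2 mm behind it (robot.nose_length is the distance from the TCP to the fingertips, in m); z points along the fingers, y is the line along which they close (so a half turn about z gives the same grasp; the last joint's range is limited). The gripper opens to 87 mm and grips with 3 to 60 N. Pads are 19 mm wide; open, the fingers measure 117 mm over their backs; the gripper's body (75 mm by 190 mm) begins 51 mm behind the grasp point.
Start: joints at [1.046, 0.527, 1.433, -0, 1.181, -0.178], TCP at [0.212, 0.588, 0.24] pointing down, gripper open.
Joint ranges: [-3.08, 3.08], [-0.75, 2.2], [0.22, 2.44], [-1.43, 4.57], [0, 2.65], [-2.85, 2.85]. Speed limits (rad/s): [2.79, 2.79, 3.14, 3.14, 3.14, 3.14].

INTERFACE

Orientations are given as a unit quaternion [x, y, z, w].
In Python, from rig import robot, cams gives the robot as it stands.
- The arm moves only by the shell command python3 -m pendant 'ROWS' [FORCE]. ROWS is JSON, a list of rows, each an object with "jaw": the opening, from 0 (shut) to 1 (fully open); "linear": the shift along the tool's x, y, z in cm, a list of three; "twist": the turn about the tool's z in degrees. A call has 1 to 12 rows; each row shifts and turns the commanded pose from where the row before left it, along the tool's axes as they then stand; what a row does not reach is not made up. A row lasts 1/12 s, in which the tool goes at most 41.7 mm and 7.16 degrees, less where a joint would pass 70% of its speed; a pose out of reach is approached as far as the arm can. A call is refused whole if a number of a shift passes 4.17 or a number of a turn 7.16, either way. A call with a gripper value outside its range is refused whole. The fingers move at their own pace and stop on an object; FORCE is the grip in N (left out, the last holds). Time passes only in rows, so rows that do not move let the fingers close. It gives the time, the measured TCP pose, the force, the opening and the grip force at its end, in the units of the state.
- robot.get_obs(): the state, without advancing time (a new reading comes with each control period).
- cams.camera(name): name is "side" or "top" or "wrist"; returns a dict with "color" (384x512x3 uint8, blue, green, red), "depth" (384x512 float32, m along the optical axis (not along the pixel's ray), 0 where there is no reading), "fov_y" (degrees; the focal length in pixels is half the picture's height over the tangent of half this angle, whatever the lens; pixels are square), "cx", "cy" (the principal point, pixels), "k1" (the pictures are not rectified: a ray, as slopes to the right and down, at radius r is drawn at 1 + k1 r^2 times it, then the intrinsics apply), "view" (4x4, takes a point from world to camera coordinates). Camera axes: x right, y down, z forward; pixel columns grow to the right and rows downward; lengths in m; the calibration is good to about 2 mm. A picture is of the moment at which its call begins.
- robot.hand_in(): hands the job in; it is judged then, once.
The state is a dict: "time": time; "q": joint angles; "joint_velocities": joint speeds; "joint_torque": joint torques, N m; "position": TCP position; "tool_rot": TCP orientation; "ft_force": force on the tool from outside, world axes, zero at the start; "moment": the same for the moment, N m; "grip_width": finger opening in m; "grip_force": force on a finger pad.
Only numpy, scipy, OpenCV 4.12 (cv2) and the standard library are available. Lean on these libraries where they do the work, as an engineer would, in place of code of your own. Each camera call takes 0.05 s, during which the arm holds its last target. There are 200 camera calls.

## Working session

There is one attempt and no reset: what is moved stays moved. The work goes in short steps, Python scripts to look and compute and a shell command to move; the robot and the scene stay as the last step left them, time stands still between calls to the robot, and variables do not carry over. Pictures are saved under pics/ and viewed, at most 14 in all, crops included, and the job is handed in when it is done.

```bash
ls; mkdir -p pics; python3 - <<'E'
from rig import robot,cams
import cv2,numpy as np
o=robot.get_obs();print(o)
for n in ["top","side","wrist"]:
    c=cams.camera(n);cv2.imwrite(f"pics/{n}0.png",c["color"]);np.savez(f"pics/{n}0.npz",**c)
    print(n,c["fov_y"],c["cx"],c["cy"],c["k1"],c["view"].round(3).tolist())
t=cv2.imread("pics/top0.png");cv2.imwrite("pics/top0b.png",cv2.resize(t,(800,600),interpolation=cv2.INTER_CUBIC))
E
```

```text
pics
{'time': 0.0, 'q': array([ 1.04646144e+00,  5.28453409e-01,  1.43390483e+00, -1.08378519e-05,
        1.18134922e+00, -1.78491034e-01]), 'joint_velocities': array([-0.00051152, -0.00281537,  0.00065476,  0.00146574,  0.00012022,
       -0.00036418]), 'joint_torque': array([-4.25213211e-04, -4.40044641e+01, -1.76589811e+01,  6.34526485e-02,
        5.83266187e-02, -1.68127090e-04]), 'position': array([0.2114902 , 0.58740145, 0.2385786 ]), 'tool_rot': array([ 1.72059299e-01,  9.85086026e-01, -9.94504931e-04, -3.59278750e-04]), 'ft_force': array([ 0.18471257,  0.17330321, -0.14996728]), 'moment': array([-0.0012519 ,  0.01901608, -0.03783887]), 'grip_force': 0.0, 'grip_width': 0.0869909166892793}
top 49.80736284120181 256.954442625304 193.35238385569426 -0.13521204240532128 [[-0.008, -1.0, -0.009, 0.012], [-0.981, 0.01, -0.195, 0.492], [0.195, 0.007, -0.981, 1.517], [0.0, 0.0, 0.0, 1.0]]
side 50.70894394820012 254.43011399165954 194.08218455856127 -0.027960831714662047 [[-0.985, -0.17, -0.027, 0.477], [-0.038, 0.366, -0.93, 0.1], [0.167, -0.915, -0.367, 1.144], [0.0, 0.0, 0.0, 1.0]]
wrist 66.97088872820673 256.67996427779093 189.7301244367602 -0.057817095840742044 [[0.34, 0.94, -0.002, -0.624], [0.9, -0.325, 0.29, -0.035], [0.272, -0.1, -0.957, 0.391], [0.0, 0.0, 0.0, 1.0]]
```

View pics/top0b.png

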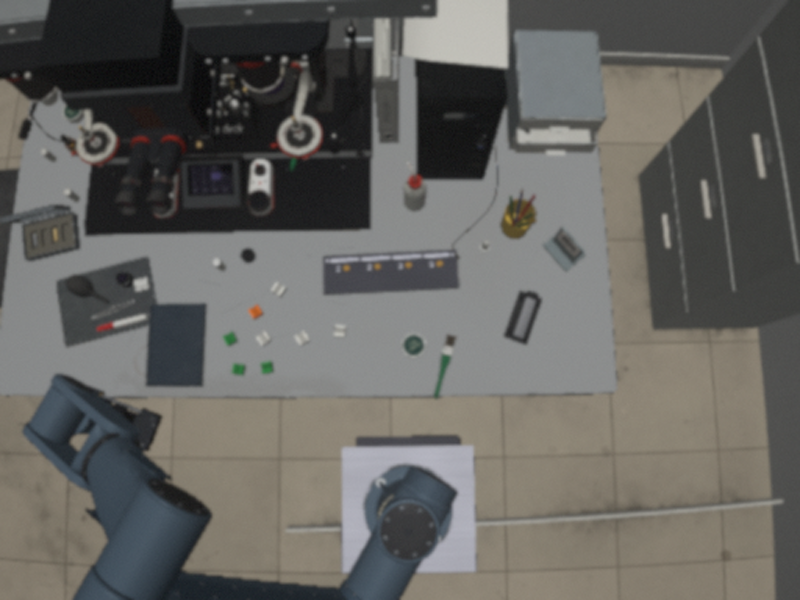

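View pics/side0.png

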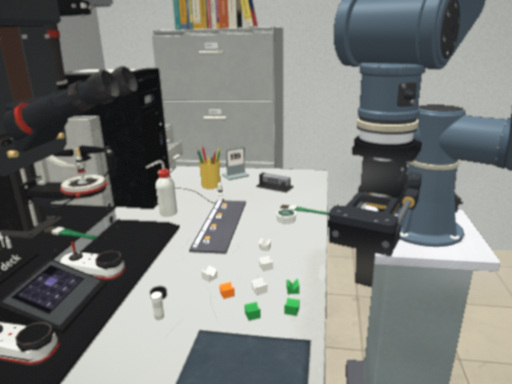

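Top view (800x600): four white V blocks at (278,290), (263,339), (302,338) and (340,330). The fixture is at (391,272), scanner in its cradle at (522,317), card stand at (565,248), tin at (414,345), lens cap at (248,255) and collet at (218,263). The green and orange ones are decoys. The side view agrees.

```bash
cat > h.py <<'E'
import numpy as np,cv2
from rig import robot,cams
from scipy.spatial.transform import Rotation as R
def ints(c):
    f=192/np.tan(np.radians(c["fov_y"])/2); return np.array([[f,0,c["cx"]],[0,f,c["cy"]],[0,0,1.]]),np.array([c["k1"],0,0,0.])
def rays(c,px):
    K,d=ints(c);u=cv2.undistortPoints(np.float64(px).reshape(-1,1,2),K,d)[:,0]
    V=np.array(c["view"]);r=np.c_[u,np.ones(len(u))]@V[:3,:3];return -V[:3,:3].T@V[:3,3],r
def plane(c,px,z):
    o,r=rays(c,px);return o+r*((z-o[2])/r[:,2])[:,None]
def proj(c,P):
    K,d=ints(c);V=np.array(c["view"]);return cv2.projectPoints(np.float64(P).reshape(-1,3),cv2.Rodrigues(V[:3,:3])[0],V[:3,3],K,d)[0][:,0]
def load(n): return {k:(v if v.ndim else v.item()) for k,v in np.load(n).items()}
def go(xyz,yaw=None):
    """shift needed in tool axes (cm); twist deg to bring tool y to world heading yaw(deg, mod 180)"""
    o=robot.get_obs();M=R.from_quat(o["tool_rot"]).as_matrix()
    dt=0
    if yaw is not None:
        h=np.degrees(np.arctan2(M[1,1],M[0,1]));dt=-((yaw-h+90)%180-90)
    print("t",o["time"],"tcp",o["position"].round(4),"shift cm",(M.T@(np.array(xyz)-o["position"])*100).round(2),"twist",round(dt,1),"h",np.degrees(np.arctan2(M[1,1],M[0,1])).round(2),"tilt",M[:,2].round(4))
E
python3 - <<'E'
from h import *
c=load("pics/top0.npz");im=c["color"]
cv2.imwrite("pics/crop1.png",cv2.resize(im[145:260,135:400],None,fx=3,fy=3,interpolation=cv2.INTER_CUBIC))
hsv=cv2.cvtColor(im,cv2.COLOR_BGR2HSV)
for b in [(278,290),(263,339),(302,338),(340,330),(414,345),(248,255),(218,263),(522,317),(565,248),(391,272)]:
    print(b,plane(c,[np.array(b)*.64],.022 if b[1] else 0)[0].round(3))
E
```

```text
(278, 290) [0.531 0.315 0.022]
(263, 339) [0.408 0.349 0.022]
(302, 338) [0.41  0.252 0.022]
(340, 330) [0.429 0.159 0.022]
(414, 345) [ 0.39  -0.022  0.022]
(248, 255) [0.622 0.395 0.022]
(218, 263) [0.603 0.472 0.022]
(522, 317) [ 0.457 -0.288  0.022]
(565, 248) [ 0.632 -0.406  0.022]
(391, 272) [0.574 0.033 0.022]
```

View pics/crop1.png

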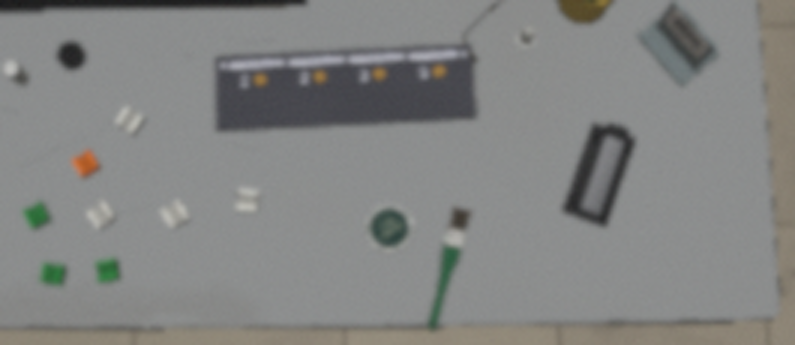

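Close-up: groove directions are visible on the white blocks. The fixture's rail is on the far side, numbered 1–4 from left to right. The scanner's black head points to the far side, at crop (610,130). I'll move over the blocks to measure with the wrist camera.

```bash
python3 - <<'E'
from h import *
go([.46,.2,.30],92)
E
```

```text
t 0.15 tcp [0.2116 0.5875 0.2388] shift cm [-36.51 -28.05  -6.09] twist -21.8 h 70.19 tilt [-9.0e-04 -1.5e-03 -1.0e+00]
```

```bash
python3 -m pendant '[{"jaw":1,"linear":[-3.04,-2.34,-0.51],"twist":0},{"jaw":1,"linear":[-3.04,-2.34,-0.51],"twist":0},{"jaw":1,"linear":[-3.04,-2.34,-0.51],"twist":0},{"jaw":1,"linear":[-3.04,-2.34,-0.51],"twist":0},{"jaw":1,"linear":[-3.04,-2.34,-0.51],"twist":0},{"jaw":1,"linear":[-3.04,-2.34,-0.51],"twist":0},{"jaw":1,"linear":[-3.04,-2.34,-0.51],"twist":0},{"jaw":1,"linear":[-3.04,-2.34,-0.51],"twist":0},{"jaw":1,"linear":[-3.04,-2.34,-0.51],"twist":0},{"jaw":1,"linear":[-3.04,-2.34,-0.51],"twist":0},{"jaw":1,"linear":[-3.04,-2.34,-0.51],"twist":0},{"jaw":1,"linear":[-3.04,-2.34,-0.51],"twist":0}]'
python3 -m pendant '[{"jaw":1,"linear":[0,0,0],"twist":-5.45},{"jaw":1,"linear":[0,0,0],"twist":-5.45},{"jaw":1,"linear":[0,0,0],"twist":-5.45},{"jaw":1,"linear":[0,0,0],"twist":-5.45},{"jaw":1,"linear":[0,0,0],"twist":0},{"jaw":1,"linear":[0,0,0],"twist":0}]'
python3 - <<'E'
from h import *
go([.46,.2,.30],92)
c=cams.camera("wrist");np.savez("pics/w1.npz",**c);cv2.imwrite("pics/w1.png",cv2.resize(c["color"],(768,576)))
E
```

```text
time: 1.15
position: [0.4603, 0.1984, 0.3009]
tool_rot: [0.172, 0.985, -0.0, -0.0]
ft_force: [0.2, 0.4, -0.7]
grip_width: 0.087
grip_force: 0.0
time: 1.65
position: [0.4596, 0.2001, 0.3005]
tool_rot: [-0.016, 1.0, -0.0, -0.0]
ft_force: [0.7, -0.1, -0.1]
grip_width: 0.0873
grip_force: 0.0
t 1.65 tcp [0.4596 0.2001 0.3005] shift cm [-0.04 -0.01  0.05] twist -0.2 h 91.84 tilt [-6.e-04 -1.e-04 -1.e+00]
```

View pics/w1.png

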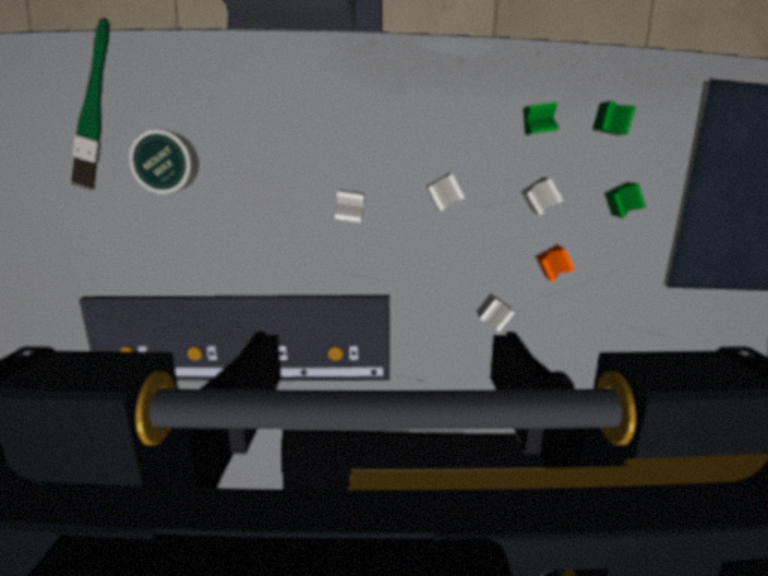

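The wrist view (image bottom is the far side) shows the white blocks at (349,207), (446,191), (543,195) and (496,313), the tin at (161,161), and the fixture's left end at (235,335).

```bash
cat >> h.py <<'E'
def blocks(c,zt=.022,thr=105,lim=(.36,.50,0.05,.45)):
    """white blobs -> centre/edge yaw of the outline on plane zt, blob depth info"""
    im=c["color"];hsv=cv2.cvtColor(im,cv2.COLOR_BGR2HSV)
    m=((hsv[...,2]>thr+30)&(hsv[...,1]<40)).astype(np.uint8);out=[]
    n,l,s,cen=cv2.connectedComponentsWithStats(m)
    for i in range(1,n):
        if not 60<s[i,4]<9000: continue
        ys,xs=np.where(l==i);P=plane(c,np.c_[xs,ys],zt);a=cv2.minAreaRect((P[:,:2]*1000).astype(np.float32))
        out.append((cen[i],s[i,4],a))
    return out
E
python3 - <<'E'
from h import *
c=load("pics/w1.npz");im=c["color"]
print(im[20*1:400:60,300], im[138,232],im[127,297])
for b in blocks(c): print(b[0].round(),b[1],[np.round(x,1) for x in b[2]])
t=[]
for x,y in [(349,207),(446,191),(543,195),(496,313)]:
    x=int(x/1.5);y=int(y/1.5);t.append(cv2.resize(im[y-17:y+17,x-17:x+17],(380,280),interpolation=cv2.INTER_CUBIC) if 0 else cv2.resize(im[y-17:y+17,x-17:x+17],(290,290),interpolation=cv2.INTER_CUBIC))
cv2.imwrite("pics/m1.png",np.vstack([np.hstack(t[:2]),np.hstack(t[2:])]))
E
```

```text
[[100 115 125]
 [128 123 125]
 [132 130 131]
 [137 133 134]
 [ 63  64  62]
 [ 11  42  58]
 [  6   3   8]] [125 132 133] [144 147 151]
[105. 108.] 354 [array([392.9, -19.4]), array([59.5, 60.4]), np.float64(41.9)]
[56. 99.] 200 [array([380.9, -92.4]), array([23.3, 19. ]), np.float64(72.5)]
[298. 128.] 370 [array([415. , 257.2]), array([27.9, 29.4]), np.float64(31.6)]
[363. 130.] 347 [array([414.7, 353.6]), array([28.9, 29. ]), np.float64(32.9)]
[233. 132.] 173 [array([424.5, 163.5]), array([28.4, 14.5]), np.float64(83.0)]
[232. 144.] 141 [array([441.8, 162.2]), array([14.6, 27.8]), np.float64(1.7)]
[327. 207.] 103 [array([534.7, 310.3]), array([ 9.8, 29.3]), np.float64(57.5)]
[336. 213.] 117 [array([543.1, 325.6]), array([15.8, 29. ]), np.float64(59.5)]
[131. 247.] 153 [array([614.4,  -1.6]), array([ 9.2, 49.1]), np.float64(2.5)]
[228. 248.] 262 [array([608.3, 158.9]), array([ 9.1, 81.7]), np.float64(2.0)]
[194. 248.] 63 [array([611.2, 101.9]), array([ 7.3, 20.2]), np.float64(2.1)]
```

View pics/m1.png

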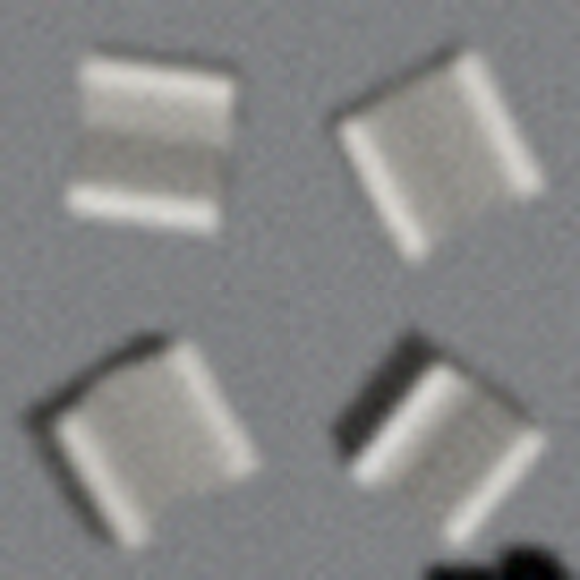

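```bash
cat >> h.py <<'E'
def lands(c,P0,zt=.022,thr=155,rad=.024,far=None):
    """block pose from its bright lands: region within rad of approx P0 on plane zt; returns centre mm, groove yaw deg"""
    g=cv2.GaussianBlur(c["color"].min(2),(0,0),.6)
    g=cv2.resize(g,None,fx=4,fy=4,interpolation=cv2.INTER_CUBIC)
    ys,xs=np.where(g>thr);px=np.c_[(xs+.5)/4-.5,(ys+.5)/4-.5]
    u=proj(c,[[*P0,zt]])[0];k=np.linalg.norm(px-u,axis=1)<90;px=px[k]
    P=plane(c,px,zt)[:,:2]*1000;P=P[np.linalg.norm(P-np.array(P0)*1000,axis=1)<rad*1000]
    a=cv2.minAreaRect(P.astype(np.float32))
    th0=np.radians(a[2]);best=None
    for th in (th0,th0+np.pi/2):   # groove dir: projection across it is bimodal (few points mid)
        d=(P-a[0])@np.array([-np.sin(th),np.cos(th)]);f=(abs(d)<5).mean()
        if best is None or f<best[0]: best=(f,th)
    th=best[1];d=(P-a[0])@np.array([-np.sin(th),np.cos(th)])
    # refine direction from both strips by common line fit
    v=[]
    for s in (d>5,d<-5):
        if s.sum()>5:
            w=cv2.fitLine(P[s].astype(np.float32),cv2.DIST_L2,0,.01,.01).ravel()[:2];v.append((np.degrees(np.arctan2(w[1],w[0])),s.sum()))
    return np.round(a[0],1),np.round(a[1],1),round(np.degrees(th)%180,1),[(round(x%180,1),int(n)) for x,n in v],round(best[0],3)
E
python3 - <<'E'
from h import *
c=load("pics/w1.npz")
for p in [(.433,.163),(.415,.257),(.415,.354),(.539,.318)]:
    for t in (155,165): print(t,lands(c,p,thr=t))
go([.60,.035,.30],92)
E
```

```text
155 (array([431.3, 163.1]), array([26.2, 27. ]), np.float64(83.6), [(np.float32(83.0), 1527), (np.float32(83.3), 1154)], np.float64(0.009))
165 (array([431.3, 163.1]), array([25. , 26.2]), np.float64(84.1), [(np.float32(82.4), 1019), (np.float32(83.5), 920)], np.float64(0.0))
155 (array([414.6, 256.7]), array([25.8, 27.2]), np.float64(31.8), [(np.float32(31.3), 1226), (np.float32(31.1), 1109)], np.float64(0.0))
165 (array([414.5, 256.6]), array([24.6, 26.2]), np.float64(31.7), [(np.float32(31.4), 930), (np.float32(31.2), 849)], np.float64(0.0))
155 (array([414.9, 353. ]), array([25. , 26.2]), np.float64(36.8), [(np.float32(36.0), 1120), (np.float32(36.4), 841)], np.float64(0.0))
165 (array([414.8, 352.9]), array([23.7, 25.3]), np.float64(36.7), [(np.float32(36.0), 760), (np.float32(36.5), 588)], np.float64(0.0))
155 (array([538.8, 318.6]), array([27.1, 26.1]), np.float64(147.6), [(np.float32(146.2), 1003), (np.float32(147.0), 912)], np.float64(0.0))
165 (array([538.7, 318.6]), array([26.2, 25.1]), np.float64(147.5), [(np.float32(146.6), 805), (np.float32(147.1), 708)], np.float64(0.0))
t 1.7 tcp [0.4597 0.2002 0.3006] shift cm [-13.49 -16.96   0.06] twist -0.1 h 91.86 tilt [-4.e-04 -0.e+00 -1.e+00]
```

Excellent block measurements. Now look at the fixture (5–6 rows).

```bash
python3 -m pendant '[{"jaw":1,"linear":[-2.3,-2.8,0],"twist":0},{"jaw":1,"linear":[-2.3,-2.8,0],"twist":0},{"jaw":1,"linear":[-2.3,-2.8,0],"twist":0},{"jaw":1,"linear":[-2.3,-2.8,0],"twist":0},{"jaw":1,"linear":[-2.3,-2.8,0],"twist":0},{"jaw":1,"linear":[-2.3,-2.8,0],"twist":0},{"jaw":1,"linear":[0,0,0],"twist":0},{"jaw":1,"linear":[0,0,0],"twist":0}]'
python3 - <<'E'
from h import *
go([.60,.035,.30],92)
c=cams.camera("wrist");np.savez("pics/w2.npz",**c);cv2.imwrite("pics/w2.png",cv2.resize(c["color"],(768,576),interpolation=cv2.INTER_CUBIC))
E
```

```text
time: 2.37
position: [0.6045, 0.0356, 0.3]
tool_rot: [-0.015, 1.0, 0.0, -0.0]
ft_force: [-0.4, -0.1, 0.5]
grip_width: 0.0872
grip_force: 0.0
t 2.3667 tcp [0.6045 0.0356 0.3   ] shift cm [ 0.45 -0.04  0.01] twist -0.3 h 91.74 tilt [-7.e-04  3.e-04 -1.e+00]
```

View pics/w2.png

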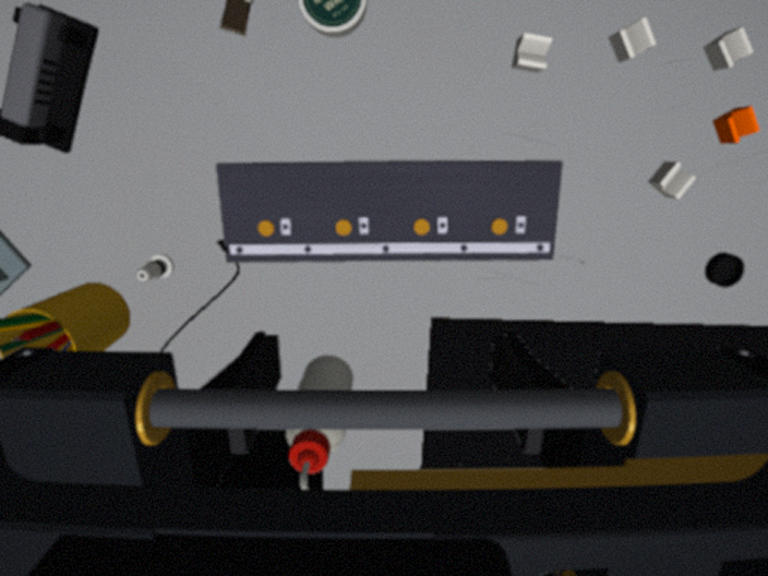

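Fixture fully visible: pads at (266,228), (343,227), (421,227) and (500,226), lugs just to the right, the rail along row 249. Scanner is at (45,75), the card's edge at (5,265).

```bash
python3 - <<'E'
from h import *
c=load("pics/w2.npz");im=c["color"];hsv=cv2.cvtColor(im,cv2.COLOR_BGR2HSV)
f=lambda z:cv2.resize(z,None,fx=4,fy=4,interpolation=cv2.INTER_CUBIC)
box=np.zeros((384,512),np.uint8);box[105:178,140:380]=1
m=(f(((hsv[...,0]>8)&(hsv[...,0]<30)&(hsv[...,1]>110)).astype(np.uint8)*box*255)>127).astype(np.uint8)
n,l,s,cen=cv2.connectedComponentsWithStats(m)
pc=np.array([(cen[i]+.5)/4-.5 for i in range(1,n) if s[i,4]>400]);P=plane(c,pc,.014)[:,:2]*1000
P=P[np.argsort(-P[:,1])];print("pads",P.round(1).tolist(),np.linalg.norm(np.diff(P,axis=0),axis=1))
w=(f(im.min(2)*box)>120).astype(np.uint8)
n,l,s,cen=cv2.connectedComponentsWithStats(w)
for i in range(1,n):
    if s[i,4]<300: continue
    ys,xs=np.where(l==i);Q=plane(c,np.c_[(xs+.5)/4-.5,(ys+.5)/4-.5],.016)[:,:2]*1000;a=cv2.minAreaRect(Q.astype(np.float32));print("white",[np.round(t,1) for t in a])
d=P[0]-P[-1];yaw=np.degrees(np.arctan2(-d[0],d[1]));print("fix yaw",yaw)
y=np.radians(yaw);ex=np.array([np.cos(y),np.sin(y)]);ey=np.array([-ex[1],ex[0]])
pm=P.mean(0)
for k in range(4): print("bay",k+1,(pm+ey*78*(1.5-k)+3*ex+3*ey).round(1))
# plate outline
g=(f(im.max(2))<95).astype(np.uint8)*f(box)
cs=max(cv2.findContours(g,0,2)[0],key=cv2.contourArea)[:,0]
a=cv2.minAreaRect((plane(c,(cs+.5)/4-.5,.010)[:,:2]*1000).astype(np.float32));print("plate",a)
E
```

```text
pads [[591.1, 148.2], [594.1, 70.7], [596.8, -6.9], [599.8, -84.7]] [77.61149894 77.6262216  77.85047699]
white [array([581.3,  38.8]), array([107.5, 368.2]), np.float64(1.7)]
white [array([588.3, 168.8]), array([16.9,  9.4]), np.float64(1.9)]
white [array([594.2,  13. ]), array([16.8,  9. ]), np.float64(3.3)]
white [array([591.6,  91.1]), array([16.2,  9.7]), np.float64(3.5)]
white [array([597.3, -64.3]), array([16.5, 10.1]), np.float64(1.1)]
white [array([616.5,  33.7]), array([ 11.7, 312.6]), np.float64(2.1)]
white [array([610.5, 196.9]), array([10.7,  9.1]), np.float64(4.7)]
fix yaw 2.155598033820615
bay 1 [593.9 151.9]
bay 2 [596.9  73.9]
bay 3 [599.8  -4. ]
bay 4 [602.7 -82. ]
plate ((583.2467651367188, 34.381134033203125), (104.1756820678711, 345.06158447265625), 2.2764370441436768)
```

```bash
python3 - <<'E'
from h import *
go([.4313,.1631,.09],173.3)
E
```

```text
t 2.4167 tcp [0.6033 0.0369 0.3001] shift cm [16.74 13.16 21.05] twist -81.4 h 91.85 tilt [-1.7e-03  8.0e-04 -1.0e+00]
```

```bash
python3 -m pendant '[{"jaw":0.6,"linear":[2.09,1.65,2.63],"twist":0},{"jaw":0.6,"linear":[2.09,1.65,2.63],"twist":0},{"jaw":0.6,"linear":[2.09,1.65,2.63],"twist":0},{"jaw":0.6,"linear":[2.09,1.65,2.63],"twist":0},{"jaw":0.6,"linear":[2.09,1.65,2.63],"twist":0},{"jaw":0.6,"linear":[2.09,1.65,2.63],"twist":0},{"jaw":0.6,"linear":[2.09,1.65,2.63],"twist":0},{"jaw":0.6,"linear":[2.09,1.65,2.63],"twist":0}]' 
python3 -m pendant '[{"jaw":0.6,"linear":[0,0,0],"twist":-6.78},{"jaw":0.6,"linear":[0,0,0],"twist":-6.78},{"jaw":0.6,"linear":[0,0,0],"twist":-6.78},{"jaw":0.6,"linear":[0,0,0],"twist":-6.78},{"jaw":0.6,"linear":[0,0,0],"twist":-6.78},{"jaw":0.6,"linear":[0,0,0],"twist":-6.78},{"jaw":0.6,"linear":[0,0,0],"twist":-6.78},{"jaw":0.6,"linear":[0,0,0],"twist":-6.78},{"jaw":0.6,"linear":[0,0,0],"twist":-6.78},{"jaw":0.6,"linear":[0,0,0],"twist":-6.78},{"jaw":0.6,"linear":[0,0,0],"twist":-6.78},{"jaw":0.6,"linear":[0,0,0],"twist":-6.78}]'
python3 -m pendant '[{"jaw":0.6,"linear":[0,0,0],"twist":0},{"jaw":0.6,"linear":[0,0,0],"twist":0}]' 
python3 - <<'E'
from h import *
go([.4313,.1631,.025],173.3)
c=cams.camera("top")
for p in [(.433,.163),(.415,.257),(.415,.354),(.539,.318)]: print(lands(c,p))
E
```

```text
time: 3.08
position: [0.4296, 0.1649, 0.0902]
tool_rot: [-0.018, 1.0, 0.0, 0.0]
ft_force: [0.4, 1.0, -1.1]
grip_width: 0.0526
grip_force: 0.0
time: 4.08
position: [0.4299, 0.1693, 0.0906]
tool_rot: [-0.663, 0.749, -0.007, -0.004]
ft_force: [0.9, -0.1, -0.2]
grip_width: 0.0525
grip_force: 0.0
time: 4.25
position: [0.4298, 0.17, 0.0904]
tool_rot: [-0.663, 0.749, -0.006, -0.004]
ft_force: [-0.0, 0.0, 0.5]
grip_width: 0.0522
grip_force: 0.0
t 4.25 tcp [0.4298 0.17   0.0904] shift cm [ 0.57 -0.21  6.55] twist -0.3 h 173.0 tilt [ 0.0025 -0.015  -0.9999]
(array([0., 0.]), array([0., 0.]), np.float64(0.0), [], np.float64(nan))
(array([0., 0.]), array([0., 0.]), np.float64(0.0), [], np.float64(nan))
(array([0., 0.]), array([0., 0.]), np.float64(0.0), [], np.float64(nan))
(array([540.3, 326.3]), array([23.7, 33.8]), np.float64(87.0), [(np.float32(70.1), 121), (np.float32(98.6), 183)], np.float64(0.396))h.py:41: RuntimeWarning: Mean of empty slice.
  d=(P-a[0])@np.array([-np.sin(th),np.cos(th)]);f=(abs(d)<5).mean()
  ret = ret.dtype.type(ret / rcount)
```

```bash
python3 -m pendant '[{"jaw":0.6,"linear":[0.57,-0.21,3.5],"twist":0},{"jaw":0.6,"linear":[0,0,0],"twist":0},{"jaw":0.6,"linear":[0,0,0],"twist":0}]' 
python3 - <<'E'
from h import *
go([.4313,.1631,.025],173.3);print(robot.get_obs()["q"].round(3))
E
```

```text
time: 4.55
position: [0.4303, 0.1631, 0.0538]
tool_rot: [-0.661, 0.75, -0.006, -0.007]
ft_force: [0.3, 0.2, 0.1]
grip_width: 0.0522
grip_force: 0.0
t 4.55 tcp [0.4303 0.1631 0.0538] shift cm [-0.07 -0.1   2.88] twist -0.5 h 172.81 tilt [-0.0026 -0.0185 -0.9998]
[ 0.13   0.656  1.978 -0.037  0.512 -2.854]
```

```bash
for i in 1 2; do python3 -m pendant '[{"jaw":0.6,"linear":[0,0,0],"twist":7.1},{"jaw":0.6,"linear":[0,0,0],"twist":7.1},{"jaw":0.6,"linear":[0,0,0],"twist":7.1},{"jaw":0.6,"linear":[0,0,0],"twist":7.1},{"jaw":0.6,"linear":[0,0,0],"twist":7.1},{"jaw":0.6,"linear":[0,0,0],"twist":7.1},{"jaw":0.6,"linear":[0,0,0],"twist":7.1},{"jaw":0.6,"linear":[0,0,0],"twist":7.1},{"jaw":0.6,"linear":[0,0,0],"twist":7.1},{"jaw":0.6,"linear":[0,0,0],"twist":7.1},{"jaw":0.6,"linear":[0,0,0],"twist":7.1},{"jaw":0.6,"linear":[0,0,0],"twist":7.1}]' |tail -0;done
python3 -m pendant '[{"jaw":0.6,"linear":[0,0,0],"twist":7.1},{"jaw":0.6,"linear":[0,0,0],"twist":0},{"jaw":0.6,"linear":[0,0,0],"twist":0}]' 
python3 - <<'E'
from h import *
go([.4313,.1631,.025],173.3);print(robot.get_obs()["q"].round(3))
E
```

```text
time: 6.8
position: [0.4327, 0.1635, 0.0566]
tool_rot: [0.734, 0.679, -0.004, 0.008]
ft_force: [-0.2, 0.0, 0.5]
grip_width: 0.0522
grip_force: 0.0
t 6.8 tcp [0.4327 0.1635 0.0566] shift cm [ 0.   -0.16  3.16] twist 2.2 h -4.47 tilt [ 0.0055 -0.0175 -0.9998]
[ 0.131  0.65   1.977 -0.037  0.511  0.241]Exception ignored on flushing sys.stdout:
BrokenPipeError: [Errno 32] Broken pipe
Exception ignored on flushing sys.stdout:
BrokenPipeError: [Errno 32] Broken pipe
```

```bash
python3 -m pendant '[{"jaw":0.6,"linear":[0,0,-3],"twist":7.1},{"jaw":0.6,"linear":[0,0,0],"twist":7.1},{"jaw":0.6,"linear":[0,0,0],"twist":7.1},{"jaw":0.6,"linear":[0,0,0],"twist":7.1},{"jaw":0.6,"linear":[0,0,0],"twist":7.1},{"jaw":0.6,"linear":[0,0,0],"twist":7.1},{"jaw":0.6,"linear":[0,0,0],"twist":7.1},{"jaw":0.6,"linear":[0,0,0],"twist":7.1},{"jaw":0.6,"linear":[0,0,0],"twist":7.1},{"jaw":0.6,"linear":[0,0,0],"twist":7.1},{"jaw":0.6,"linear":[0,0,0],"twist":7.1}]' >/dev/null
python3 -m pendant '[{"jaw":0.6,"linear":[0,0,0],"twist":7.1},{"jaw":0.6,"linear":[0,0,0],"twist":7.1},{"jaw":0.6,"linear":[0,0,0],"twist":7.1},{"jaw":0.6,"linear":[0,0,0],"twist":7.1},{"jaw":0.6,"linear":[0,0,0],"twist":7.1},{"jaw":0.6,"linear":[0,0,0],"twist":7.1},{"jaw":0.6,"linear":[0,0,0],"twist":7.1},{"jaw":0.6,"linear":[0,0,0],"twist":7.1},{"jaw":0.6,"linear":[0,0,0],"twist":7.1},{"jaw":0.6,"linear":[0,0,0],"twist":7.1},{"jaw":0.6,"linear":[0,0,0],"twist":1}]' >/dev/null
cat > s.sh <<'X'
python3 -c "
from h import *
import sys
go([float(v) for v in sys.argv[1:4]],float(sys.argv[4]));o=robot.get_obs();print('q',o['q'].round(3),'F',o['ft_force'].round(1),'grip',round(o['grip_width'],4),round(o['grip_force'],1))" "$@"
X
bash s.sh .4313 .1631 .025 173.3
python3 -m pendant '[{"jaw":0.6,"linear":[0,0,0],"twist":2},{"jaw":0.6,"linear":[0,0,0],"twist":0}]'>/dev/null
bash s.sh .4313 .1631 .025 173.3
```

```text
t 8.6333 tcp [0.4322 0.1634 0.0858] shift cm [-0.11  0.07  6.08] twist 32.1 h -154.6 tilt [ 0.0036 -0.016  -0.9999]
q [ 0.129  0.588  1.964 -0.029  0.588  2.852] F [ 0.  -0.7 -0.5] grip 0.0523 0.0
t 8.8 tcp [0.4329 0.159  0.0856] shift cm [-0.47 -0.02  6.06] twist 30.3 h -156.38 tilt [ 0.0021 -0.0057 -1.    ]
q [ 0.113  0.588  1.968 -0.011  0.584  2.851] F [ 0.7 -0.3  0.7] grip 0.052 0.0
```

Works: the tilt reverses. A bit more.

```bash
python3 -m pendant '[{"jaw":0.6,"linear":[0,0,0],"twist":1.1},{"jaw":0.6,"linear":[0,0,0],"twist":0}]'>/dev/null
bash s.sh .4313 .1631 .025 173.3
```

```text
t 8.9667 tcp [0.433  0.157  0.0853] shift cm [-0.63 -0.07  6.03] twist 29.3 h -157.4 tilt [ 1.1e-03 -4.0e-04 -1.0e+00]
q [ 1.050e-01  5.880e-01  1.970e+00 -1.000e-03  5.830e-01  2.853e+00] F [ 0.1  1.3 -0.6] grip 0.0521 0.0
```

```bash
python3 -m pendant '[{"jaw":0.6,"linear":[-0.6,-0.07,0],"twist":-7.1},{"jaw":0.6,"linear":[0,0,0],"twist":-7.1},{"jaw":0.6,"linear":[0,0,0],"twist":-7.1},{"jaw":0.6,"linear":[0,0,0],"twist":-7.1},{"jaw":0.6,"linear":[0,0,0],"twist":-7.1},{"jaw":0.6,"linear":[0,0,0],"twist":-7.1},{"jaw":0.6,"linear":[0,0,0],"twist":-7.1},{"jaw":0.6,"linear":[0,0,0],"twist":-7.1},{"jaw":0.6,"linear":[0,0,0],"twist":-7.1},{"jaw":0.6,"linear":[0,0,0],"twist":-7.1},{"jaw":0.6,"linear":[0,0,0],"twist":-7.1}]' >/dev/null
python3 -m pendant '[{"jaw":0.6,"linear":[0,0,0],"twist":-7.1},{"jaw":0.6,"linear":[0,0,0],"twist":-7.1},{"jaw":0.6,"linear":[0,0,0],"twist":-7.1},{"jaw":0.6,"linear":[0,0,0],"twist":-7.1},{"jaw":0.6,"linear":[0,0,0],"twist":-7.1},{"jaw":0.6,"linear":[0,0,0],"twist":-7.1},{"jaw":0.6,"linear":[0,0,0],"twist":-7.1},{"jaw":0.6,"linear":[0,0,0],"twist":-7.1},{"jaw":0.6,"linear":[0,0,0],"twist":-7.1},{"jaw":0.6,"linear":[0,0,2.5],"twist":-1.6},{"jaw":0.6,"linear":[0,0,0],"twist":0},{"jaw":0.6,"linear":[0,0,0],"twist":0}]' >/dev/null
bash s.sh .4313 .1631 .025 173.3
python3 -c "
from h import *
c=cams.camera('wrist');np.savez('pics/w3.npz',**c)
for p in [(.433,.163),(.415,.257),(.415,.354),(.539,.318)]:
  print(proj(c,[[*p,.022]]),lands(c,p))
"
```

```text
t 10.8833 tcp [0.4303 0.1631 0.0595] shift cm [0.03 0.11 3.45] twist -7.1 h -13.82 tilt [-0.0022 -0.001  -1.    ]
q [ 0.119  0.643  1.981 -0.002  0.52   0.362] F [-0.6  0.5  0.8] grip 0.0521 0.0
[[259.85498762 223.13308633]] (array([430.6, 164.1]), array([25.8, 25.7]), np.float64(83.4), [(np.float32(81.4), 5606), (np.float32(83.6), 2831)], np.float64(0.028))
[[193.38908012  88.74219412]] (array([414. , 256.7]), array([25.2, 25.6]), np.float64(31.1), [(np.float32(31.4), 4697), (np.float32(31.2), 4214)], np.float64(0.0))Traceback (most recent call last):
  File "<string>", line 5, in <module>
    print(proj(c,[[*p,.022]]),lands(c,p))
                              ~~~~~^^^^^
  File "h.py", line 37, in lands
    P=plane(c,px,zt)[:,:2]*1000;P=P[np.linalg.norm(P-np.array(P0)*1000,axis=1)<rad*1000]
      ~~~~~^^^^^^^^^
  File "h.py", line 10, in plane
    o,r=rays(c,px);return o+r*((z-o[2])/r[:,2])[:,None]
        ~~~~^^^^^^
  File "h.py", line 7, in rays
    K,d=ints(c);u=cv2.undistortPoints(np.float64(px).reshape(-1,1,2),K,d)[:,0]
                  ~~~~~~~~~~~~~~~~~~~^^^^^^^^^^^^^^^^^^^^^^^^^^^^^^^^^^^^
cv2.error: OpenCV(4.12.0) /io/opencv/modules/calib3d/src/undistort.dispatch.cpp:347: error: (-215:Assertion failed) CV_IS_MAT(_src) && CV_IS_MAT(_dst) && (_src->rows == 1 || _src->cols == 1) && (_dst->rows == 1 || _dst->cols == 1) && _src->cols + _src->rows - 1 == _dst->rows + _dst->cols - 1 && (CV_MAT_TYPE(_src->type) == CV_32FC2 || CV_MAT_TYPE(_src->type) == CV_64FC2) && (CV_MAT_TYPE(_dst->type) == CV_32FC2 || CV_MAT_TYPE(_dst->type) == CV_64FC2) in function 'cvUndistortPointsInternal'
```

```bash
python3 -m pendant '[{"jaw":0.6,"linear":[0.04,0.1,0],"twist":-7.1},{"jaw":0.6,"linear":[0,0,1.7],"twist":0},{"jaw":0.6,"linear":[0,0,1.75],"twist":0},{"jaw":0.6,"linear":[0,0,0],"twist":0},{"jaw":0,"linear":[0,0,0],"twist":0},{"jaw":0,"linear":[0,0,0],"twist":0},{"jaw":0,"linear":[0,0,0],"twist":0},{"jaw":0,"linear":[0,0,0],"twist":0},{"jaw":0,"linear":[0,0,0],"twist":0},{"jaw":0,"linear":[0,0,0],"twist":0}]' 40
bash s.sh .5989 -.088 .08 92.2
```

```text
time: 11.77
position: [0.4323, 0.1634, 0.0263]
tool_rot: [0.747, 0.665, 0.0, 0.001]
ft_force: [-1.2, -0.8, 5.5]
grip_width: 0.0255
grip_force: 40.0
t 11.7667 tcp [0.4323 0.1634 0.0263] shift cm [-23.04  19.48  -5.33] twist 81.1 h -6.68 tilt [ 1.4e-03 -6.0e-04 -1.0e+00]
q [ 0.119  0.716  1.989 -0.002  0.436  0.238] F [-1.2 -0.8  5.5] grip 0.0255 40.0
```

```bash
python3 -m pendant '[{"jaw":0,"linear":[0,0,-2.7],"twist":0},{"jaw":0,"linear":[0,0,-2.7],"twist":0},{"jaw":0,"linear":[-2.88,2.435,0],"twist":0},{"jaw":0,"linear":[-2.88,2.435,0],"twist":0},{"jaw":0,"linear":[-2.88,2.435,0],"twist":0},{"jaw":0,"linear":[-2.88,2.435,0],"twist":0},{"jaw":0,"linear":[-2.88,2.435,0],"twist":0},{"jaw":0,"linear":[-2.88,2.435,0],"twist":0},{"jaw":0,"linear":[-2.88,2.435,0],"twist":0},{"jaw":0,"linear":[-2.88,2.435,0],"twist":0}]' >/dev/null
python3 -m pendant '[{"jaw":0,"linear":[0,0,0],"twist":6.76},{"jaw":0,"linear":[0,0,0],"twist":6.76},{"jaw":0,"linear":[0,0,0],"twist":6.76},{"jaw":0,"linear":[0,0,0],"twist":6.76},{"jaw":0,"linear":[0,0,0],"twist":6.76},{"jaw":0,"linear":[0,0,0],"twist":6.76},{"jaw":0,"linear":[0,0,0],"twist":6.76},{"jaw":0,"linear":[0,0,0],"twist":6.76},{"jaw":0,"linear":[0,0,0],"twist":6.76},{"jaw":0,"linear":[0,0,0],"twist":6.76},{"jaw":0,"linear":[0,0,0],"twist":6.76},{"jaw":0,"linear":[0,0,0],"twist":6.76}]' >/dev/null
python3 -m pendant '[{"jaw":0,"linear":[0,0,0],"twist":0},{"jaw":0,"linear":[0,0,0],"twist":0},{"jaw":0,"linear":[0,0,0],"twist":0}]' 
bash s.sh .5989 -.088 .042 92.2
```

```text
time: 13.85
position: [0.5988, -0.088, 0.0799]
tool_rot: [1.0, 0.02, 0.0, 0.0]
ft_force: [0.1, 0.4, -0.0]
grip_width: 0.0256
grip_force: 40.0
t 13.85 tcp [ 0.5988 -0.088   0.0799] shift cm [ 0.01 -0.    3.79] twist 0.1 h -87.65 tilt [ 7.e-04 -6.e-04 -1.e+00]
q [-0.33   0.714  1.604 -0.     0.822  1.2  ] F [ 0.1  0.4 -0. ] grip 0.0256 40.0
```

```bash
python3 -m pendant '[{"jaw":0,"linear":[0,0,2],"twist":0},{"jaw":0,"linear":[0,0,1.7],"twist":0},{"jaw":0,"linear":[0,0,0],"twist":0},{"jaw":0,"linear":[0,0,0],"twist":0}]' | sed -n 2,4p
python3 -m pendant '[{"jaw":0,"linear":[0,0,0.2],"twist":0},{"jaw":0,"linear":[0,0,0.2],"twist":0},{"jaw":0,"linear":[0,0,0],"twist":0}]' | sed -n 2,4p
python3 -m pendant '[{"jaw":0,"linear":[0,0,0.2],"twist":0},{"jaw":0,"linear":[0,0,0],"twist":0}]' | sed -n 2,4p
bash s.sh .5989 -.088 .035 92.2
```

```text
position: [0.5983, -0.0878, 0.0423]
tool_rot: [1.0, 0.02, -0.001, -0.0]
ft_force: [0.8, -0.1, -0.2]
position: [0.5996, -0.0882, 0.0397]
tool_rot: [1.0, 0.019, 0.001, 0.001]
ft_force: [-0.9, -1.2, -0.4]
position: [0.5996, -0.0883, 0.0377]
tool_rot: [1.0, 0.019, 0.001, 0.001]
ft_force: [0.9, -0.0, 1.5]
t 14.6 tcp [ 0.5996 -0.0883  0.0377] shift cm [-0.07 -0.03  0.27] twist 0.0 h -87.79 tilt [ 0.0025 -0.0012 -1.    ]
q [-0.33   0.781  1.617 -0.     0.74   1.202] F [ 0.9 -0.   1.5] grip 0.0255 40.0
```

```bash
for i in 1 2 3; do python3 -m pendant '[{"jaw":0,"linear":[0,0,0.12],"twist":0},{"jaw":0,"linear":[0,0,0],"twist":0}]' | sed -n 2,4p; done
```

```text
position: [0.5996, -0.0883, 0.0364]
tool_rot: [1.0, 0.019, 0.001, 0.001]
ft_force: [0.6, 0.6, 3.5]
position: [0.5996, -0.0883, 0.0363]
tool_rot: [1.0, 0.019, 0.001, 0.001]
ft_force: [-1.6, 0.0, 10.5]
position: [0.5996, -0.0882, 0.0363]
tool_rot: [1.0, 0.019, 0.001, 0.001]
ft_force: [-3.9, 0.6, 17.8]
```

```bash
python3 -m pendant '[{"jaw":0,"linear":[0,0,-0.12],"twist":0},{"jaw":0,"linear":[0.15,0,0],"twist":0},{"jaw":0,"linear":[0.15,0,0],"twist":0},{"jaw":0,"linear":[0,0,0],"twist":0}]' | sed -n 2,4p
for i in 1 2 3; do python3 -m pendant '[{"jaw":0,"linear":[0.1,0,0],"twist":0},{"jaw":0,"linear":[0,0,0],"twist":0}]' | sed -n 2,4p; done
```

```text
position: [0.5998, -0.0882, 0.0363]
tool_rot: [1.0, 0.02, -0.002, 0.0]
ft_force: [-6.5, -2.3, 15.0]
position: [0.5999, -0.0882, 0.0363]
tool_rot: [1.0, 0.02, -0.003, 0.0]
ft_force: [-8.3, -1.7, 16.2]
position: [0.5999, -0.0882, 0.0363]
tool_rot: [1.0, 0.02, -0.004, 0.0]
ft_force: [-11.1, -4.2, 18.0]
position: [0.6, -0.0882, 0.0363]
tool_rot: [1.0, 0.02, -0.005, 0.0]
ft_force: [-11.5, -3.0, 18.6]
```

```bash
for i in 1 2 3 4; do python3 -m pendant '[{"jaw":0,"linear":[0,0,-0.1],"twist":0},{"jaw":0,"linear":[0,0,0],"twist":0}]' | sed -n 2,4p; done
```

```text
position: [0.6028, -0.0879, 0.0363]
tool_rot: [1.0, 0.019, -0.002, 0.0]
ft_force: [-5.5, -0.9, 10.7]
position: [0.6028, -0.0879, 0.0364]
tool_rot: [1.0, 0.02, -0.002, 0.0]
ft_force: [-6.4, -2.3, 5.5]
position: [0.6028, -0.0877, 0.0367]
tool_rot: [1.0, 0.019, -0.002, -0.0]
ft_force: [-4.8, -2.3, 1.6]
position: [0.6028, -0.0874, 0.0373]
tool_rot: [1.0, 0.019, -0.002, -0.0]
ft_force: [-6.0, -1.7, -2.1]
```

```bash
python3 -m pendant '[{"jaw":0,"linear":[0,0,0.13],"twist":0},{"jaw":0,"linear":[0,-0.2,0],"twist":0},{"jaw":0,"linear":[0,-0.2,0],"twist":0},{"jaw":0,"linear":[0,0,0],"twist":0}]' | sed -n 2,4p
for i in 1 2 3 4; do python3 -m pendant '[{"jaw":0,"linear":[0,-0.12,0],"twist":0},{"jaw":0,"linear":[0,0,0],"twist":0}]' | sed -n 2,4p; done
```

```text
position: [0.6027, -0.084, 0.0365]
tool_rot: [1.0, 0.02, -0.002, 0.0]
ft_force: [-6.3, -4.1, -0.7]
position: [0.6027, -0.083, 0.0365]
tool_rot: [1.0, 0.02, -0.002, 0.0]
ft_force: [-6.9, -4.3, -0.0]
position: [0.6026, -0.0819, 0.0365]
tool_rot: [1.0, 0.02, -0.002, 0.0]
ft_force: [-5.2, -4.0, -0.4]
position: [0.6026, -0.0814, 0.0365]
tool_rot: [1.0, 0.02, -0.002, 0.001]
ft_force: [-6.1, -5.7, 0.3]
position: [0.6027, -0.0813, 0.0365]
tool_rot: [1.0, 0.02, -0.002, 0.002]
ft_force: [-6.9, -9.0, -0.6]
```

```bash
python3 -m pendant '[{"jaw":0,"linear":[0,0,0.2],"twist":0},{"jaw":0,"linear":[0,0,0],"twist":0}]' | sed -n 2,4p
python3 -m pendant '[{"jaw":0.5,"linear":[0,0,0],"twist":0},{"jaw":0.5,"linear":[0,0,0],"twist":0},{"jaw":0.5,"linear":[0,0,0],"twist":0},{"jaw":0.5,"linear":[0,0,-1],"twist":0},{"jaw":0.5,"linear":[0,0,-3],"twist":0},{"jaw":0.5,"linear":[0,0,-3],"twist":0},{"jaw":0.5,"linear":[0,0,0],"twist":0}]' | sed -n 2,5p
python3 - <<'E'
from h import *
c=cams.camera('top')
g=c["color"].min(2);print(g.max())
for p in [(.415,.257),(.415,.354),(.539,.318),(.603,-.082)]:
    u=proj(c,[[*p,.022]])[0].astype(int);print(p,u,g[u[1]-6:u[1]+7,u[0]-6:u[0]+7].max())
E
bash s.sh .4146 .2566 .06 121.3
```

```text
position: [0.6026, -0.0813, 0.0364]
tool_rot: [1.0, 0.02, -0.002, 0.002]
ft_force: [-9.6, -9.1, 10.5]
position: [0.6093, -0.0796, 0.1113]
tool_rot: [1.0, 0.02, 0.007, 0.002]
ft_force: [0.5, -0.5, 0.5]
grip_width: 0.0433
204
(0.415, 0.257) [192 215] 63
(0.415, 0.354) [167 215] 189
(0.539, 0.318) [177 183] 191
(0.603, -0.082) [279 166] 90
t 18.4 tcp [ 0.608  -0.0794  0.1092] shift cm [-18.07 -34.34   4.62] twist -29.1 h -87.77 tilt [ 0.0101 -0.0031 -0.9999]
q [-0.312  0.676  1.577  0.     0.879  1.22 ] F [ 0.2 -0.5  0.1] grip 0.0435 0.0
```

```bash
python3 -m pendant '[{"jaw":0.6,"linear":[-1.64,-3.12,0],"twist":0},{"jaw":0.6,"linear":[-1.64,-3.12,0],"twist":0},{"jaw":0.6,"linear":[-1.64,-3.12,0],"twist":0},{"jaw":0.6,"linear":[-1.64,-3.12,0],"twist":0},{"jaw":0.6,"linear":[-1.64,-3.12,0],"twist":0},{"jaw":0.6,"linear":[-1.64,-3.12,0],"twist":0},{"jaw":0.6,"linear":[-1.64,-3.12,0],"twist":0},{"jaw":0.6,"linear":[-1.64,-3.12,0],"twist":0},{"jaw":0.6,"linear":[-1.64,-3.12,0],"twist":0},{"jaw":0.6,"linear":[-1.64,-3.12,0],"twist":0},{"jaw":0.6,"linear":[-1.64,-3.12,0],"twist":0}]' >/dev/null
python3 -m pendant '[{"jaw":0.6,"linear":[0,0,2],"twist":-5.82},{"jaw":0.6,"linear":[0,0,0],"twist":-5.82},{"jaw":0.6,"linear":[0,0,0],"twist":-5.82},{"jaw":0.6,"linear":[0,0,0],"twist":-5.82},{"jaw":0.6,"linear":[0,0,0],"twist":-5.82},{"jaw":0.6,"linear":[0,0,0],"twist":0},{"jaw":0.6,"linear":[0,0,0],"twist":0}]' >/dev/null
cat > w.py <<'E'
from h import *
import sys
c=cams.camera('wrist')
for a in sys.argv[1:]:
    p=tuple(float(v) for v in a.split(","))
    try: print(proj(c,[[*p,.022]]).round(),lands(c,p))
    except Exception as e: print(p,"not seen")
E
python3 w.py .4146,.2566 .415,.354 .539,.318
bash s.sh .4146 .2566 .025 121.3
```

```text
[[259. 208.]] (array([414.1, 256.8]), array([24.1, 25.2]), np.float64(31.1), [(np.float32(31.2), 2150), (np.float32(31.3), 2000)], np.float64(0.0))
[[143. 142.]] (array([414.6, 352.8]), array([24.7, 25.1]), np.float64(36.5), [(np.float32(36.2), 2660), (np.float32(36.5), 2381)], np.float64(0.0))
[[278.   4.]] (array([532.2, 309.8]), array([ 4.8, 25.3]), np.float64(55.9), [(np.float32(145.8), 1414), (np.float32(145.3), 1362)], np.float64(0.403))
t 19.95 tcp [0.411  0.2572 0.0846] shift cm [0.28 0.23 5.96] twist -0.1 h -58.83 tilt [ 6.e-04 -7.e-04 -1.e+00]
q [ 3.290e-01  6.060e-01  1.910e+00 -1.000e-03  6.250e-01  1.356e+00] F [0.4 0.4 0.7] grip 0.0523 0.0
```

```bash
python3 -m pendant '[{"jaw":0.6,"linear":[0.26,0.23,2.5],"twist":0},{"jaw":0.6,"linear":[0,0,2],"twist":0},{"jaw":0.6,"linear":[0,0,1.4],"twist":0},{"jaw":0.6,"linear":[0,0,0],"twist":0},{"jaw":0,"linear":[0,0,0],"twist":0},{"jaw":0,"linear":[0,0,0],"twist":0},{"jaw":0,"linear":[0,0,0],"twist":0},{"jaw":0,"linear":[0,0,0],"twist":0},{"jaw":0,"linear":[0,0,0],"twist":0},{"jaw":0,"linear":[0,0,0],"twist":0}]' 40
bash s.sh .5960 -.0092 .08 92.2
```

```text
time: 20.78
position: [0.4151, 0.2566, 0.0267]
tool_rot: [0.963, 0.27, 0.001, 0.0]
ft_force: [-1.2, 1.0, 4.4]
grip_width: 0.0255
grip_force: 40.0
t 20.7833 tcp [0.4151 0.2566 0.0267] shift cm [ 1.67 32.12 -5.29] twist 29.1 h -58.71 tilt [ 2.5e-03 -1.0e-04 -1.0e+00]
q [ 0.325  0.725  1.924 -0.002  0.49   1.351] F [-1.2  1.   4.4] grip 0.0255 40.0
```

```bash
python3 -m pendant '[{"jaw":0,"linear":[0,0,-2.7],"twist":0},{"jaw":0,"linear":[0,0,-2.6],"twist":0},{"jaw":0,"linear":[0.19,3.57,0],"twist":0},{"jaw":0,"linear":[0.19,3.57,0],"twist":0},{"jaw":0,"linear":[0.19,3.57,0],"twist":0},{"jaw":0,"linear":[0.19,3.57,0],"twist":0},{"jaw":0,"linear":[0.19,3.57,0],"twist":0},{"jaw":0,"linear":[0.19,3.57,0],"twist":0},{"jaw":0,"linear":[0.19,3.57,0],"twist":0},{"jaw":0,"linear":[0.19,3.57,0],"twist":0},{"jaw":0,"linear":[0.19,3.57,0],"twist":0}]' >/dev/null
python3 -m pendant '[{"jaw":0,"linear":[0,0,0],"twist":5.82},{"jaw":0,"linear":[0,0,0],"twist":5.82},{"jaw":0,"linear":[0,0,0],"twist":5.82},{"jaw":0,"linear":[0,0,0],"twist":5.82},{"jaw":0,"linear":[0,0,0],"twist":5.82},{"jaw":0,"linear":[0,0,0],"twist":0},{"jaw":0,"linear":[0,0,0],"twist":0},{"jaw":0,"linear":[0,0,0],"twist":0}]' >/dev/null
bash s.sh .5960 -.0092 .0385 92.2
```

```text
t 22.3667 tcp [ 0.5959 -0.0092  0.0792] shift cm [ 0.   -0.    4.07] twist 0.1 h -87.67 tilt [ 7.e-04 -6.e-04 -1.e+00]
q [-2.030e-01  7.070e-01  1.629e+00 -1.000e-03  8.050e-01  1.328e+00] F [ 1.  -0.2 -0.3] grip 0.0257 40.0
```

Position good. Go down through the pad and press, watching forces.

```bash
python3 -m pendant '[{"jaw":0,"linear":[0,0,2],"twist":0},{"jaw":0,"linear":[0,0,1.7],"twist":0},{"jaw":0,"linear":[0,0,0.2],"twist":0},{"jaw":0,"linear":[0,0,0.2],"twist":0},{"jaw":0,"linear":[0,0,0],"twist":0}]' | sed -n 2,4p
for i in 1 2; do python3 -m pendant '[{"jaw":0,"linear":[0,0,0.13],"twist":0},{"jaw":0,"linear":[0,0,0],"twist":0}]' | sed -n 2,4p; done
bash s.sh .5960 -.0092 .036 92.2
```

```text
position: [0.5959, -0.0092, 0.0384]
tool_rot: [1.0, 0.02, 0.0, 0.0]
ft_force: [-0.9, 0.1, -0.9]
position: [0.5966, -0.0093, 0.0376]
tool_rot: [1.0, 0.019, 0.001, 0.0]
ft_force: [0.8, 0.3, -0.7]
position: [0.5966, -0.0093, 0.0367]
tool_rot: [1.0, 0.019, 0.001, 0.0]
ft_force: [-0.5, 0.5, 3.7]
t 23.1167 tcp [ 0.5966 -0.0093  0.0367] shift cm [-0.06 -0.02  0.07] twist 0.0 h -87.79 tilt [ 2.2e-03 -9.0e-04 -1.0e+00]
q [-2.030e-01  7.750e-01  1.642e+00 -1.000e-03  7.220e-01  1.330e+00] F [-0.5  0.5  3.7] grip 0.0257 40.0
```

```bash
python3 -m pendant '[{"jaw":0,"linear":[0,0,0.2],"twist":0},{"jaw":0,"linear":[0,0,0],"twist":0},{"jaw":0,"linear":[0,0,0],"twist":0}]' | sed -n 2,4p
python3 -m pendant '[{"jaw":0,"linear":[0,0,-0.2],"twist":0},{"jaw":0,"linear":[0.15,0,0],"twist":0},{"jaw":0,"linear":[0.15,0,0],"twist":0},{"jaw":0,"linear":[0,0,0],"twist":0}]' | sed -n 2,4p
for i in 1 2; do python3 -m pendant '[{"jaw":0,"linear":[0.1,0,0],"twist":0},{"jaw":0,"linear":[0.05,0,0],"twist":0},{"jaw":0,"linear":[0,0,0],"twist":0}]' | sed -n 2,4p; done
```

```text
position: [0.5966, -0.0093, 0.0366]
tool_rot: [1.0, 0.019, 0.001, 0.001]
ft_force: [-4.3, 1.2, 17.5]
position: [0.5978, -0.0093, 0.0366]
tool_rot: [1.0, 0.02, -0.001, 0.0]
ft_force: [-5.3, -0.6, 11.4]
position: [0.5979, -0.0093, 0.0367]
tool_rot: [1.0, 0.02, -0.003, 0.0]
ft_force: [-7.2, -0.9, 13.3]
position: [0.598, -0.0093, 0.0367]
tool_rot: [1.0, 0.02, -0.004, 0.0]
ft_force: [-9.9, -2.8, 16.3]
```

```bash
for i in 1 2 3; do python3 -m pendant '[{"jaw":0,"linear":[0,0,-0.1],"twist":0},{"jaw":0,"linear":[0,0,0],"twist":0}]' | sed -n 2,4p; done
python3 -m pendant '[{"jaw":0,"linear":[0,-0.2,0],"twist":0},{"jaw":0,"linear":[0,-0.15,0],"twist":0},{"jaw":0,"linear":[0,0,0],"twist":0}]' | sed -n 2,4p
```

```text
position: [0.6011, -0.0091, 0.0367]
tool_rot: [1.0, 0.019, -0.001, 0.0]
ft_force: [-4.2, -0.7, 8.4]
position: [0.6011, -0.009, 0.037]
tool_rot: [1.0, 0.019, -0.001, 0.0]
ft_force: [-4.4, -0.7, 1.9]
position: [0.6011, -0.0089, 0.0378]
tool_rot: [1.0, 0.019, -0.001, 0.0]
ft_force: [-3.8, 0.2, -1.9]
position: [0.601, -0.0055, 0.0382]
tool_rot: [1.0, 0.019, -0.001, 0.0]
ft_force: [-4.5, -3.2, -2.4]
```

```bash
python3 -m pendant '[{"jaw":0,"linear":[0,0,0.15],"twist":0},{"jaw":0,"linear":[0,0,0],"twist":0}]' | sed -n 2,4p
for i in 1 2 3; do python3 -m pendant '[{"jaw":0,"linear":[0,-0.12,0],"twist":0},{"jaw":0,"linear":[0,0,0],"twist":0}]' | sed -n 2,4p; done
```

```text
position: [0.601, -0.0053, 0.037]
tool_rot: [1.0, 0.019, -0.001, 0.0]
ft_force: [-5.2, -0.5, -0.1]
position: [0.601, -0.0044, 0.037]
tool_rot: [1.0, 0.019, -0.001, 0.0]
ft_force: [-4.9, -2.5, -0.8]
position: [0.6009, -0.0035, 0.0369]
tool_rot: [1.0, 0.02, -0.001, 0.001]
ft_force: [-4.6, -3.0, -1.0]
position: [0.601, -0.0034, 0.037]
tool_rot: [1.0, 0.02, -0.001, 0.002]
ft_force: [-5.4, -7.0, -0.6]
```

Home at (.6010, −.0034). Press down, release, lift, and check with the wrist camera.

```bash
python3 -m pendant '[{"jaw":0,"linear":[0,0,0.25],"twist":0},{"jaw":0,"linear":[0,0,0],"twist":0}]' | sed -n 2,4p
python3 -m pendant '[{"jaw":0.5,"linear":[0,0,0],"twist":0},{"jaw":0.5,"linear":[0,0,0],"twist":0},{"jaw":0.5,"linear":[0,0,0],"twist":0},{"jaw":0.5,"linear":[0,0,-1],"twist":0},{"jaw":0.5,"linear":[0,0,-3],"twist":0},{"jaw":0.5,"linear":[0,0,-3],"twist":0},{"jaw":0.5,"linear":[0,0,-3.5],"twist":0},{"jaw":0.5,"linear":[2,0,-3],"twist":0},{"jaw":0.5,"linear":[2,0,-3],"twist":0},{"jaw":0.5,"linear":[0,0,0],"twist":0},{"jaw":0.5,"linear":[0,0,0],"twist":0}]' | sed -n 2,5p
python3 - <<'E'
from h import *
c=cams.camera('wrist');np.savez("pics/w4.npz",**c)
im=c["color"]
cv2.imwrite("pics/w4.png",cv2.resize(im,(768,576),interpolation=cv2.INTER_CUBIC))
for z in (.032,.036): print(lands(c,(.603,-.082),zt=z),lands(c,(.601,-.004),zt=z))
E
bash s.sh .4146 .353 .08 126.4
```

```text
position: [0.601, -0.0034, 0.0367]
tool_rot: [1.0, 0.02, -0.001, 0.001]
ft_force: [-8.6, -7.7, 12.6]
position: [0.6446, -0.0002, 0.2029]
tool_rot: [1.0, 0.02, 0.004, 0.001]
ft_force: [-0.7, -0.4, 0.4]
grip_width: 0.0431
(array([608.6, -76.6]), array([36.7, 36.8]), np.float64(179.5), [(np.float32(5.1), 3951), (np.float32(174.6), 1544)], np.float64(0.312)) (array([ 6.062e+02, -2.000e-01]), array([34.7, 37.9]), np.float64(178.0), [(np.float32(3.2), 3680), (np.float32(175.9), 2380)], np.float64(0.29))
(array([609.4, -75.6]), array([34.6, 35.4]), np.float64(1.9), [(np.float32(2.3), 1389), (np.float32(6.9), 3799)], np.float64(0.307)) (array([6.071e+02, 3.000e-01]), array([35.5, 33.4]), np.float64(1.3), [(np.float32(0.6), 2165), (np.float32(6.2), 3657)], np.float64(0.283))
t 26.75 tcp [0.6421 0.     0.2006] shift cm [-21.39 -36.16  11.97] twist -34.2 h -87.77 tilt [ 2.8e-03 -7.0e-04 -1.0e+00]
q [-0.174  0.592  1.428 -0.     1.119  1.358] F [-0.7 -0.6 -0.2] grip 0.0435 0.0
```

View pics/w4.png

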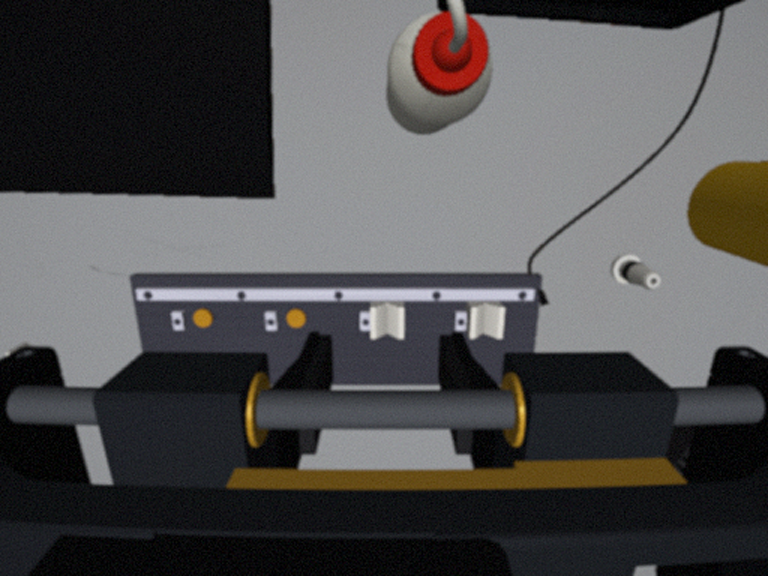

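Blocks sit in bays 3 and 4 at (387,321) and (486,321), touching the rail and lugs. Bays 1 and 2 are empty. Next: block at (.4147,.353).

```bash
python3 -m pendant '[{"jaw":0.6,"linear":[-1.78,-3.01,0.6],"twist":0},{"jaw":0.6,"linear":[-1.78,-3.01,0.6],"twist":0},{"jaw":0.6,"linear":[-1.78,-3.01,0.6],"twist":0},{"jaw":0.6,"linear":[-1.78,-3.01,0.6],"twist":0},{"jaw":0.6,"linear":[-1.78,-3.01,0.6],"twist":0},{"jaw":0.6,"linear":[-1.78,-3.01,0.6],"twist":0},{"jaw":0.6,"linear":[-1.78,-3.01,0.6],"twist":0},{"jaw":0.6,"linear":[-1.78,-3.01,0.6],"twist":0},{"jaw":0.6,"linear":[-1.78,-3.01,0.6],"twist":0},{"jaw":0.6,"linear":[-1.78,-3.01,0.6],"twist":0},{"jaw":0.6,"linear":[-1.78,-3.01,0.6],"twist":0},{"jaw":0.6,"linear":[-1.78,-3.01,0.6],"twist":0}]' >/dev/null
python3 -m pendant '[{"jaw":0.6,"linear":[0,0,2],"twist":-6.84},{"jaw":0.6,"linear":[0,0,2.5],"twist":-6.84},{"jaw":0.6,"linear":[0,0,0],"twist":-6.84},{"jaw":0.6,"linear":[0,0,0],"twist":-6.84},{"jaw":0.6,"linear":[0,0,0],"twist":-6.84},{"jaw":0.6,"linear":[0,0,0],"twist":0},{"jaw":0.6,"linear":[0,0,0],"twist":0}]' >/dev/null
python3 w.py .4147,.353 .539,.318
bash s.sh .4146 .353 .0255 126.4
```

```text
[[256. 210.]] (array([414.7, 353. ]), array([24.4, 25.2]), np.float64(36.6), [(np.float32(36.1), 2195), (np.float32(36.3), 2094)], np.float64(0.0))
[[404. 100.]] (array([537.8, 318.7]), array([25.5, 24.9]), np.float64(146.9), [(np.float32(146.2), 3757), (np.float32(146.9), 3022)], np.float64(0.0))
t 28.3833 tcp [0.4133 0.3517 0.0814] shift cm [ 0.19 -0.03  5.59] twist -0.2 h -53.76 tilt [-0.0013 -0.0019 -1.    ]
q [ 0.5    0.658  1.764 -0.002  0.722  1.439] F [0.5 0.4 0.1] grip 0.0524 0.0
```

```bash
python3 -m pendant '[{"jaw":0.6,"linear":[0.17,-0.03,2.5],"twist":0},{"jaw":0.6,"linear":[0,0,2],"twist":0},{"jaw":0.6,"linear":[0,0,1.1],"twist":0},{"jaw":0.6,"linear":[0,0,0],"twist":0},{"jaw":0,"linear":[0,0,0],"twist":0},{"jaw":0,"linear":[0,0,0],"twist":0},{"jaw":0,"linear":[0,0,0],"twist":0},{"jaw":0,"linear":[0,0,0],"twist":0},{"jaw":0,"linear":[0,0,0],"twist":0},{"jaw":0,"linear":[0,0,0],"twist":0}]' 40
bash s.sh .5933 .0687 .08 92.2
```

```text
time: 29.22
position: [0.4162, 0.3538, 0.027]
tool_rot: [0.95, 0.312, 0.001, 0.0]
ft_force: [-0.7, 0.1, 3.9]
grip_width: 0.0256
grip_force: 40.0
t 29.2167 tcp [0.4162 0.3538 0.027 ] shift cm [-2.65 33.47 -5.26] twist 34.2 h -53.61 tilt [ 2.3e-03  1.0e-04 -1.0e+00]
q [ 0.5    0.756  1.775 -0.002  0.608  1.438] F [-0.7  0.1  3.9] grip 0.0256 40.0
```

```bash
python3 -m pendant '[{"jaw":0,"linear":[0,0,-2.7],"twist":0},{"jaw":0,"linear":[0,0,-2.6],"twist":0},{"jaw":0,"linear":[-0.295,3.72,0],"twist":0},{"jaw":0,"linear":[-0.295,3.72,0],"twist":0},{"jaw":0,"linear":[-0.295,3.72,0],"twist":0},{"jaw":0,"linear":[-0.295,3.72,0],"twist":0},{"jaw":0,"linear":[-0.295,3.72,0],"twist":0},{"jaw":0,"linear":[-0.295,3.72,0],"twist":0},{"jaw":0,"linear":[-0.295,3.72,0],"twist":0},{"jaw":0,"linear":[-0.295,3.72,0],"twist":0},{"jaw":0,"linear":[-0.295,3.72,0],"twist":0}]' >/dev/null
python3 -m pendant '[{"jaw":0,"linear":[0,0,0],"twist":6.84},{"jaw":0,"linear":[0,0,0],"twist":6.84},{"jaw":0,"linear":[0,0,0],"twist":6.84},{"jaw":0,"linear":[0,0,0],"twist":6.84},{"jaw":0,"linear":[0,0,0],"twist":6.84},{"jaw":0,"linear":[0,0,0],"twist":0},{"jaw":0,"linear":[0,0,0],"twist":0},{"jaw":0,"linear":[0,0,0],"twist":0}]' >/dev/null
bash s.sh .5933 .0687 .0385 92.2
```

```text
t 30.8 tcp [0.5928 0.0684 0.0796] shift cm [ 0.04 -0.03  4.11] twist 0.2 h -87.65 tilt [ 8.e-04 -6.e-04 -1.e+00]
q [-7.200e-02  7.070e-01  1.627e+00 -1.000e-03  8.070e-01  1.458e+00] F [-0.9 -0.4 -0.5] grip 0.0259 40.0
```

```bash
python3 -m pendant '[{"jaw":0,"linear":[0.04,0,2],"twist":0.2},{"jaw":0,"linear":[0,0,1.7],"twist":0},{"jaw":0,"linear":[0,0,0.2],"twist":0},{"jaw":0,"linear":[0,0,0.2],"twist":0},{"jaw":0,"linear":[0,0,0],"twist":0}]' | sed -n 2,4p
python3 -m pendant '[{"jaw":0,"linear":[0,0,0.2],"twist":0},{"jaw":0,"linear":[0,0,0.2],"twist":0},{"jaw":0,"linear":[0,0,0],"twist":0},{"jaw":0,"linear":[0,0,0],"twist":0}]' | sed -n 2,4p
python3 -m pendant '[{"jaw":0,"linear":[0,0,-0.2],"twist":0},{"jaw":0,"linear":[0,0,0],"twist":0}]' | sed -n 2,4p
bash s.sh .5933 .0687 .036 92.2
```

```text
position: [0.5932, 0.0684, 0.0387]
tool_rot: [1.0, 0.018, 0.0, 0.0]
ft_force: [-0.1, -0.4, -1.4]
position: [0.5938, 0.0684, 0.037]
tool_rot: [1.0, 0.018, 0.001, 0.0]
ft_force: [-2.7, -0.3, 10.3]
position: [0.5942, 0.0683, 0.0376]
tool_rot: [1.0, 0.018, 0.002, 0.0]
ft_force: [-0.1, 0.1, -0.7]
t 31.7167 tcp [0.5942 0.0683 0.0376] shift cm [-0.09 -0.04  0.16] twist -0.2 h -87.98 tilt [ 3.3e-03 -8.0e-04 -1.0e+00]
q [-7.200e-02  7.750e-01  1.639e+00 -1.000e-03  7.250e-01  1.464e+00] F [-0.1  0.1 -0.7] grip 0.0257 40.0
```

```bash
python3 -m pendant '[{"jaw":0,"linear":[0,0,0.09],"twist":0},{"jaw":0,"linear":[0.15,0,0],"twist":0},{"jaw":0,"linear":[0.15,0,0],"twist":0},{"jaw":0,"linear":[0.1,0,0],"twist":0},{"jaw":0,"linear":[0,0,0],"twist":0}]' | sed -n 2,4p
for i in 1 2; do python3 -m pendant '[{"jaw":0,"linear":[0.1,0,0],"twist":0},{"jaw":0,"linear":[0,0,0],"twist":0}]' | sed -n 2,4p; done
```

```text
position: [0.5944, 0.0684, 0.037]
tool_rot: [1.0, 0.018, -0.003, 0.0]
ft_force: [-7.7, -1.7, 14.6]
position: [0.5945, 0.0684, 0.037]
tool_rot: [1.0, 0.018, -0.004, 0.0]
ft_force: [-9.0, -1.8, 16.2]
position: [0.5946, 0.0684, 0.037]
tool_rot: [1.0, 0.018, -0.005, 0.0]
ft_force: [-9.9, -2.4, 16.4]
```

```bash
for i in 1 2; do python3 -m pendant '[{"jaw":0,"linear":[0,0,-0.12],"twist":0},{"jaw":0,"linear":[0,0,0],"twist":0}]' | sed -n 2,4p; done
python3 -m pendant '[{"jaw":0,"linear":[0,-0.2,0],"twist":0},{"jaw":0,"linear":[0,-0.15,0],"twist":0},{"jaw":0,"linear":[0,0,0],"twist":0}]' | sed -n 2,4p
for i in 1 2; do python3 -m pendant '[{"jaw":0,"linear":[0,-0.12,0],"twist":0},{"jaw":0,"linear":[0,0,0],"twist":0}]' | sed -n 2,4p; done
```

```text
position: [0.5991, 0.0685, 0.0372]
tool_rot: [1.0, 0.018, 0.0, 0.0]
ft_force: [-1.8, 0.0, -0.0]
position: [0.5991, 0.0686, 0.0377]
tool_rot: [1.0, 0.018, -0.0, 0.0]
ft_force: [-2.2, -0.8, -0.7]
position: [0.599, 0.0723, 0.0376]
tool_rot: [1.0, 0.018, -0.0, 0.0]
ft_force: [-1.0, -0.5, -1.7]
position: [0.5989, 0.0735, 0.0378]
tool_rot: [1.0, 0.018, 0.0, 0.0]
ft_force: [-1.4, -0.2, -1.2]
position: [0.5989, 0.0745, 0.0379]
tool_rot: [1.0, 0.018, 0.0, 0.0]
ft_force: [-2.1, -0.7, -2.6]
```

```bash
python3 -m pendant '[{"jaw":0,"linear":[0.1,0,0.07],"twist":0},{"jaw":0,"linear":[0,-0.1,0],"twist":0},{"jaw":0,"linear":[0,0,0],"twist":0}]' | sed -n 2,4p
for i in 1 2; do python3 -m pendant '[{"jaw":0,"linear":[0.03,-0.12,0],"twist":0},{"jaw":0,"linear":[0,0,0],"twist":0}]' | sed -n 2,4p; done
```

```text
position: [0.599, 0.0746, 0.0373]
tool_rot: [1.0, 0.018, -0.001, 0.001]
ft_force: [-3.8, -4.5, 1.1]
position: [0.5991, 0.0747, 0.0374]
tool_rot: [1.0, 0.018, -0.001, 0.002]
ft_force: [-4.6, -8.0, 1.3]
position: [0.5991, 0.0748, 0.0374]
tool_rot: [1.0, 0.019, -0.002, 0.003]
ft_force: [-5.8, -12.1, 1.8]
```

Home. Press, release, lift; then on to the last block.

```bash
python3 -m pendant '[{"jaw":0,"linear":[0,0.1,0.22],"twist":0},{"jaw":0,"linear":[0,0,0],"twist":0}]' | sed -n 2,4p
python3 -m pendant '[{"jaw":0.5,"linear":[0,0,0],"twist":0},{"jaw":0.5,"linear":[0,0,0],"twist":0},{"jaw":0.5,"linear":[0,0,0],"twist":0},{"jaw":0.5,"linear":[0,0,-1],"twist":0},{"jaw":0.5,"linear":[0,0,-3],"twist":0},{"jaw":0.5,"linear":[0,0,-3],"twist":0},{"jaw":0.5,"linear":[0,0,0],"twist":0},{"jaw":0.5,"linear":[0,0,0],"twist":0}]' | sed -n 2,5p
bash s.sh .5375 .318 .08 56.7
```

```text
position: [0.599, 0.0746, 0.037]
tool_rot: [1.0, 0.018, -0.002, 0.002]
ft_force: [-7.5, -8.7, 13.8]
position: [0.6029, 0.0773, 0.1078]
tool_rot: [1.0, 0.018, 0.004, 0.0]
ft_force: [-0.1, 0.1, 1.3]
grip_width: 0.0434
t 34.8 tcp [0.6029 0.0773 0.1078] shift cm [ -5.71 -24.29   2.71] twist 35.3 h -87.98 tilt [ 7.4e-03 -7.0e-04 -1.0e+00]
q [-0.056  0.673  1.589 -0.     0.872  1.48 ] F [-0.1  0.1  1.3] grip 0.0434 0.0
```

```bash
python3 -m pendant '[{"jaw":0.6,"linear":[-0.82,-3.47,0],"twist":0},{"jaw":0.6,"linear":[-0.82,-3.47,0],"twist":0},{"jaw":0.6,"linear":[-0.82,-3.47,0],"twist":0},{"jaw":0.6,"linear":[-0.82,-3.47,0],"twist":0},{"jaw":0.6,"linear":[-0.82,-3.47,0],"twist":0},{"jaw":0.6,"linear":[-0.82,-3.47,0],"twist":0},{"jaw":0.6,"linear":[-0.82,-3.47,0],"twist":0}]' >/dev/null
python3 -m pendant '[{"jaw":0.6,"linear":[0,0,2],"twist":7.06},{"jaw":0.6,"linear":[0,0,0],"twist":7.06},{"jaw":0.6,"linear":[0,0,0],"twist":7.06},{"jaw":0.6,"linear":[0,0,0],"twist":7.06},{"jaw":0.6,"linear":[0,0,0],"twist":7.06},{"jaw":0.6,"linear":[0,0,0],"twist":0},{"jaw":0.6,"linear":[0,0,0],"twist":0}]' >/dev/null
python3 w.py .538,.318
bash s.sh .538 .3186 .0255 56.7
```

```text
[[254. 209.]] (array([538.3, 318.6]), array([26.1, 25.9]), np.float64(146.9), [(np.float32(148.3), 4942), (np.float32(146.6), 2577)], np.float64(0.057))
t 36.0167 tcp [0.5344 0.3176 0.0842] shift cm [ 0.25 -0.28  5.87] twist 0.2 h -123.12 tilt [-3.e-04 -1.e-03 -1.e+00]
q [ 3.570e-01  7.240e-01  1.558e+00 -1.000e-03  8.610e-01  2.507e+00] F [-0.7 -0.2  0.5] grip 0.0524 0.0
```

```bash
python3 -m pendant '[{"jaw":0.6,"linear":[0.25,-0.26,2.5],"twist":0},{"jaw":0.6,"linear":[0,0,2],"twist":0},{"jaw":0.6,"linear":[0,0,1.37],"twist":0},{"jaw":0.6,"linear":[0,0,0],"twist":0},{"jaw":0,"linear":[0,0,0],"twist":0},{"jaw":0,"linear":[0,0,0],"twist":0},{"jaw":0,"linear":[0,0,0],"twist":0},{"jaw":0,"linear":[0,0,0],"twist":0},{"jaw":0,"linear":[0,0,0],"twist":0},{"jaw":0,"linear":[0,0,0],"twist":0}]' 40
bash s.sh .5904 .1467 .08 92.2
```

```text
time: 36.85
position: [0.5389, 0.3186, 0.0272]
tool_rot: [0.958, -0.286, 0.001, -0.0]
ft_force: [0.5, 0.5, 3.1]
grip_width: 0.0256
grip_force: 40.0
t 36.85 tcp [0.5389 0.3186 0.0272] shift cm [13.75 11.54 -5.26] twist -35.5 h -123.28 tilt [ 2.4e-03 -2.0e-04 -1.0e+00]
q [ 3.560e-01  8.140e-01  1.565e+00 -2.000e-03  7.600e-01  2.509e+00] F [0.5 0.5 3.1] grip 0.0256 40.0
```

```bash
python3 -m pendant '[{"jaw":0,"linear":[0,0,-2.7],"twist":0},{"jaw":0,"linear":[0,0,-2.6],"twist":0},{"jaw":0,"linear":[2.75,2.31,0],"twist":0},{"jaw":0,"linear":[2.75,2.31,0],"twist":0},{"jaw":0,"linear":[2.75,2.31,0],"twist":0},{"jaw":0,"linear":[2.75,2.31,0],"twist":0},{"jaw":0,"linear":[2.75,2.31,0],"twist":0},{"jaw":0,"linear":[0,0,0],"twist":-7.1},{"jaw":0,"linear":[0,0,0],"twist":-7.1},{"jaw":0,"linear":[0,0,0],"twist":-7.1},{"jaw":0,"linear":[0,0,0],"twist":-7.1},{"jaw":0,"linear":[0,0,0],"twist":-7.1}]' >/dev/null
python3 -m pendant '[{"jaw":0,"linear":[0,0,0],"twist":0},{"jaw":0,"linear":[0,0,0],"twist":0},{"jaw":0,"linear":[0,0,0],"twist":0}]' >/dev/null
bash s.sh .5904 .1467 .0385 92.2
```

```text
t 38.1 tcp [0.5899 0.1465 0.0795] shift cm [ 0.05 -0.02  4.1 ] twist -0.1 h -87.94 tilt [ 1.1e-03 -7.0e-04 -1.0e+00]
q [ 6.000e-02  7.170e-01  1.598e+00 -1.000e-03  8.250e-01  1.596e+00] F [ 0.  -0.9 -1. ] grip 0.0254 40.0
```

```bash
python3 -m pendant '[{"jaw":0,"linear":[0.05,0,2],"twist":0},{"jaw":0,"linear":[0,0,1.7],"twist":0},{"jaw":0,"linear":[0,0,0.2],"twist":0},{"jaw":0,"linear":[0,0,0.2],"twist":0},{"jaw":0,"linear":[0,0,0.2],"twist":0},{"jaw":0,"linear":[0,0,0.2],"twist":0},{"jaw":0,"linear":[0,0,0],"twist":0},{"jaw":0,"linear":[0,0,0],"twist":0}]' | sed -n 2,4p
python3 -m pendant '[{"jaw":0,"linear":[0,0,-0.15],"twist":0},{"jaw":0,"linear":[0.15,0,0],"twist":0},{"jaw":0,"linear":[0.15,0,0],"twist":0},{"jaw":0,"linear":[0.15,0,0],"twist":0},{"jaw":0,"linear":[0.1,0,0],"twist":0},{"jaw":0,"linear":[0,0,0],"twist":0}]' | sed -n 2,4p
for i in 1 2; do python3 -m pendant '[{"jaw":0,"linear":[0,0,-0.1],"twist":0},{"jaw":0,"linear":[0,0,0],"twist":0}]' | sed -n 2,4p; done
```

```text
position: [0.5899, 0.1464, 0.0372]
tool_rot: [1.0, 0.019, 0.0, 0.0]
ft_force: [-5.3, -1.9, 13.1]
position: [0.5925, 0.1467, 0.0372]
tool_rot: [1.0, 0.019, -0.003, 0.001]
ft_force: [-8.2, -1.0, 13.3]
position: [0.5953, 0.1467, 0.0373]
tool_rot: [1.0, 0.019, -0.0, 0.0]
ft_force: [-2.4, 0.4, 1.4]
position: [0.5953, 0.1467, 0.0375]
tool_rot: [1.0, 0.019, -0.0, 0.0]
ft_force: [-1.8, 0.1, 0.9]
```

```bash
python3 -m pendant '[{"jaw":0,"linear":[0.1,0,0],"twist":0},{"jaw":0,"linear":[0,-0.2,0],"twist":0},{"jaw":0,"linear":[0,-0.2,0],"twist":0},{"jaw":0,"linear":[0,0,0],"twist":0}]' | sed -n 2,4p
for i in 1 2 3; do python3 -m pendant '[{"jaw":0,"linear":[0.02,-0.12,0],"twist":0},{"jaw":0,"linear":[0,0,0],"twist":0}]' | sed -n 2,4p; done
```

```text
position: [0.5953, 0.1499, 0.0373]
tool_rot: [1.0, 0.02, -0.001, 0.001]
ft_force: [-4.5, -3.8, 1.3]
position: [0.5953, 0.1507, 0.0373]
tool_rot: [1.0, 0.02, -0.002, 0.001]
ft_force: [-5.0, -4.1, 2.5]
position: [0.5953, 0.1517, 0.0373]
tool_rot: [1.0, 0.02, -0.002, 0.002]
ft_force: [-4.5, -5.2, 1.5]
position: [0.5952, 0.1526, 0.0373]
tool_rot: [1.0, 0.02, -0.002, 0.002]
ft_force: [-5.0, -6.1, 3.1]
```

```bash
python3 -m pendant '[{"jaw":0,"linear":[0.02,-0.12,0],"twist":0},{"jaw":0,"linear":[0,0,0],"twist":0}]' | sed -n 2,4p
python3 -m pendant '[{"jaw":0,"linear":[0,0,0.18],"twist":0},{"jaw":0,"linear":[0,0,0],"twist":0}]' | sed -n 2,4p
python3 -m pendant '[{"jaw":0.5,"linear":[0,0,0],"twist":0},{"jaw":0.5,"linear":[0,0,0],"twist":0},{"jaw":0.5,"linear":[0,0,0],"twist":0},{"jaw":0.5,"linear":[0,0,-1],"twist":0},{"jaw":0.5,"linear":[0,0,-3],"twist":0},{"jaw":0.5,"linear":[0,0,-3],"twist":0},{"jaw":0.5,"linear":[0,0,-3],"twist":0},{"jaw":0.5,"linear":[0,0,-3],"twist":0},{"jaw":0.5,"linear":[0,0,-3],"twist":0},{"jaw":0.5,"linear":[0,0,0],"twist":0},{"jaw":0.5,"linear":[0,0,0],"twist":0}]' | sed -n 2,5p
bash s.sh .6 .035 .2 92.2
```

```text
position: [0.5953, 0.1527, 0.0374]
tool_rot: [1.0, 0.02, -0.002, 0.003]
ft_force: [-6.2, -9.5, 3.7]
position: [0.5952, 0.1526, 0.0372]
tool_rot: [1.0, 0.02, -0.002, 0.003]
ft_force: [-8.9, -9.8, 13.3]
position: [0.5993, 0.1562, 0.1992]
tool_rot: [1.0, 0.019, 0.004, 0.0]
ft_force: [-0.3, -0.1, -0.9]
grip_width: 0.0436
t 41.6833 tcp [0.5993 0.1562 0.1992] shift cm [-0.4  12.11 -0.08] twist 0.0 h -87.77 tilt [ 8.1e-03  1.0e-04 -1.0e+00]
q [ 7.500e-02  5.630e-01  1.494e+00 -1.000e-03  1.077e+00  1.607e+00] F [-0.3 -0.1 -0.9] grip 0.0436 0.0
```

```bash
python3 -m pendant '[{"jaw":0.5,"linear":[-2.2,3,-0.5],"twist":0},{"jaw":0.5,"linear":[-2.2,3,-0.5],"twist":0},{"jaw":0.5,"linear":[-2.2,3,-0.5],"twist":0},{"jaw":0.5,"linear":[-2.2,3,-0.5],"twist":0},{"jaw":0.5,"linear":[0,0,0],"twist":0},{"jaw":0.5,"linear":[0,0,0],"twist":0}]' | sed -n 2,5p
python3 - <<'E'
from h import *
c=cams.camera('wrist');np.savez("pics/w5.npz",**c);im=c["color"]
y=np.radians(2.15);ex=np.array([np.cos(y),np.sin(y)]);ey=np.array([-ex[1],ex[0]])
B=[np.array(b)/1000 for b in [(593.9,151.9),(596.9,73.9),(599.8,-4),(602.7,-82)]]
print(proj(c,[[*b,.032] for b in B]).round(),im.shape)
cv2.imwrite("pics/w5.png",cv2.resize(im,(768,576),interpolation=cv2.INTER_CUBIC))
E
```

```text
position: [0.5127, 0.0313, 0.2154]
tool_rot: [1.0, 0.018, -0.0, -0.0]
ft_force: [-0.2, 0.5, -0.0]
grip_width: 0.0432
[[149.  99.]
 [220.  98.]
 [292.  97.]
 [363.  98.]] (384, 512, 3)
```

View pics/w5.png

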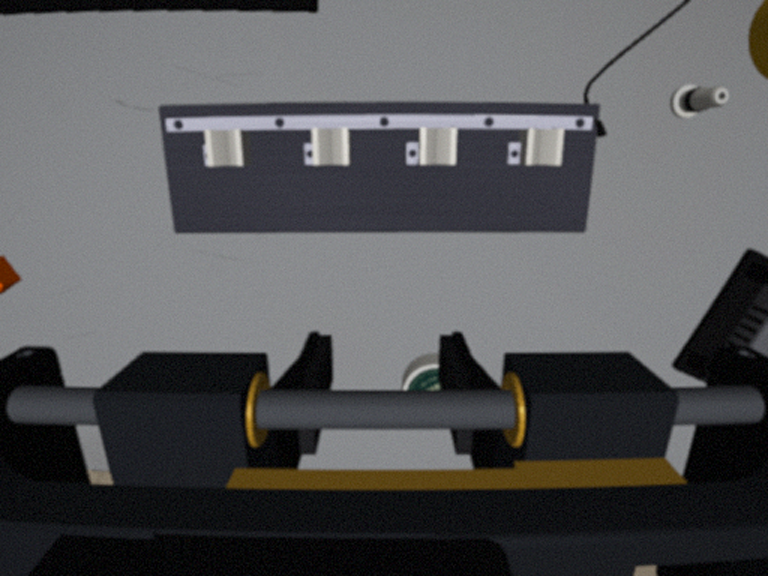

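All four blocks look home against the rail and lugs, at (224,147), (331,146), (439,146) and (545,146). Numeric check of height and position, via depth and land outlines.

```bash
python3 - <<'E'
from h import *
c=load("pics/w5.npz");d=c["depth"];V=c["view"]
y=np.radians(2.15);ex=np.array([np.cos(y),np.sin(y)]);ey=np.array([-ex[1],ex[0]])
B=[np.array(b) for b in [(593.9,151.9),(596.9,73.9),(599.8,-4),(602.7,-82)]]
o,r=rays(c,np.c_[[a.ravel() for a in np.meshgrid(range(512),range(384))]].T)
W=(o+r*d.reshape(-1,1)).reshape(384,512,3)   # r has unit z in camera
for b in B:
    q=W[...,:2]*1000-b;X=q@ex;Y=q@ey;z=W[...,2]*1000
    lo=(abs(X)<9)&((abs(abs(Y)-11))<1.3)
    hi=(abs(X)<22)&(abs(Y)<22)&(z>23)&(z<45)
    fl=(abs(X+25)<5)&(abs(Y)<15)
    # lands by brightness on plane .032
    print("land z",np.median(z[lo]).round(1),"plate z",np.median(z[fl]).round(1),"X",np.percentile(X[hi],[3,97]).round(1),"Y",np.percentile(Y[hi],[3,97]).round(1),
     "front tilt",np.median(z[lo&(X<-4)]).round(1),np.median(z[lo&(X>4)]).round(1),np.median(z[lo&(Y<0)]).round(1),np.median(z[lo&(Y>0)]).round(1))
E
bash s.sh .46 -.288 .2 92
```

```text
land z 31.5 plate z 9.5 X [-12.1  12.4] Y [-13.   12.4] front tilt 31.5 31.8 31.6 31.4
land z 31.6 plate z 9.5 X [-12.1  12.9] Y [-12.4  12.1] front tilt 31.5 31.5 31.5 31.7
land z 31.8 plate z 9.7 X [-12.4  12.7] Y [-12.4  12.7] front tilt 31.8 31.6 31.7 31.8
land z 31.5 plate z 9.8 X [-12.   12.3] Y [-11.9  13.3] front tilt 31.4 31.6 31.6 31.3
t 42.2333 tcp [0.5138 0.0322 0.2155] shift cm [-6.55 31.8   1.54] twist 0.1 h -87.89 tilt [ 3.e-04  0.e+00 -1.e+00]
q [-0.155  0.413  1.733  0.     0.995  1.379] F [0.  0.8 0.3] grip 0.0434 0.0
```

```bash
python3 -m pendant '[{"jaw":0.8,"linear":[-0.9,3.2,-0.5],"twist":0},{"jaw":0.8,"linear":[-0.9,3.2,-0.5],"twist":0},{"jaw":0.8,"linear":[-0.9,3.2,-0.5],"twist":0},{"jaw":0.8,"linear":[-0.9,3.2,-0.5],"twist":0},{"jaw":0.8,"linear":[-0.9,3.2,-0.5],"twist":0},{"jaw":0.8,"linear":[-0.9,3.2,-0.5],"twist":0},{"jaw":0.8,"linear":[-0.9,3.2,-0.5],"twist":0},{"jaw":0.8,"linear":[-0.9,3.2,-0.5],"twist":0},{"jaw":0.8,"linear":[-0.9,3.2,-0.5],"twist":0},{"jaw":0.8,"linear":[-0.9,3.2,-0.5],"twist":0},{"jaw":0.8,"linear":[0,0,0],"twist":0},{"jaw":0.8,"linear":[0,0,0],"twist":0}]' | sed -n 2,5p
python3 - <<'E'
from h import *
c=cams.camera('wrist');np.savez("pics/w6.npz",**c);im=c["color"]
cv2.imwrite("pics/w6.png",cv2.resize(im,(768,576),interpolation=cv2.INTER_CUBIC))
E
```

```text
position: [0.4373, -0.2921, 0.2657]
tool_rot: [1.0, 0.018, 0.001, 0.0]
ft_force: [0.5, 0.8, -0.1]
grip_width: 0.0697
```

View pics/w6.png

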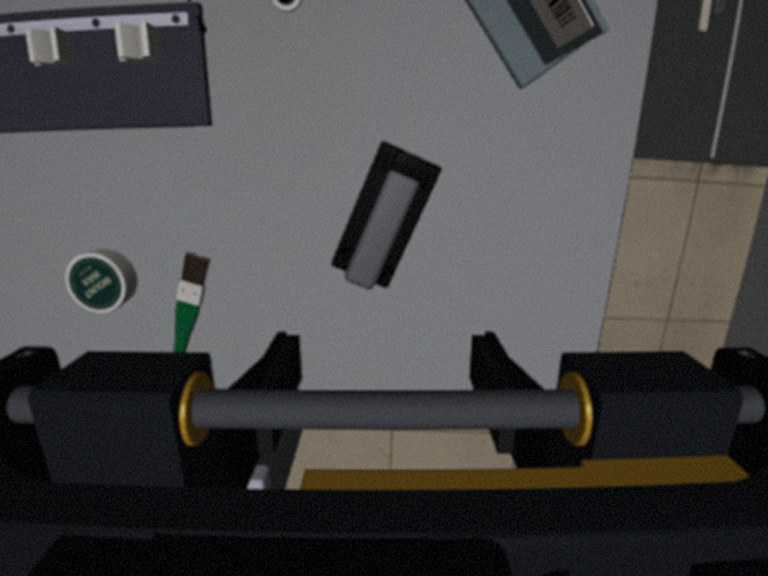

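The scanner is at (385,225), with its head towards the top. The card stand is cut off at (540,40), with its bar code at (570,12).

```bash
cat >> h.py <<'E'
def cloud(c):
    o,r=rays(c,np.c_[[a.ravel() for a in np.meshgrid(range(512),range(384))]].T)
    W=(o+r*c["depth"].reshape(-1,1)).reshape(384,512,3);W[c["depth"]<=0]=np.nan;return W
def scanner(c,P0=(.457,-.288),lo=.043,hi=.053):
    W=cloud(c);m=(W[...,2]>lo)&(W[...,2]<hi)&(np.hypot(W[...,0]-P0[0],W[...,1]-P0[1])<.1)
    n,l,s,_=cv2.connectedComponentsWithStats(m.astype(np.uint8));m=l==1+np.argmax(s[1:,4])
    P=W[m];a=cv2.minAreaRect((P[:,:2]*1000).astype(np.float32))
    g=c["color"].max(2)[m];v=np.linalg.svd(P[:,:2]-P[:,:2].mean(0),full_matrices=False)[2][0]
    t=(P[:,:2]-P[:,:2].mean(0))@v;
    dark=t[g<45].mean() if (g<45).any() else 0
    v=v*np.sign(dark or 1);return np.round(a[0],1),np.round(a[1],1),round(a[2],1),"axis deg",round(np.degrees(np.arctan2(v[1],v[0])),2),"z",np.median(P[:,2]).round(4),"ends mm",(np.percentile(t,[1,99])*1000).round(1),m.sum()
E
python3 - <<'E'
from h import *
c=load("pics/w6.npz");print(scanner(c))
W=cloud(c)
# raised parts near cradle 
m=(W[...,2]>.032)&(W[...,2]<.041)&(np.hypot(W[...,0]-.457,W[...,1]+.288)<.1)
print(cv2.minAreaRect((W[m][:,:2]*1000).astype(np.float32)),m.sum())
m=(W[...,2]>.006)&(W[...,2]<.055)&(np.hypot(W[...,0]-.457,W[...,1]+.288)<.1)
print(cv2.minAreaRect((W[m][:,:2]*1000).astype(np.float32)),m.sum())
g=c["color"]
for f in (-55,-40,-20,0,20,40,55):
    pass
E
python3 -m pendant '[{"jaw":0.8,"linear":[2.2,1.5,-0.5],"twist":0},{"jaw":0.8,"linear":[2.2,1.5,-0.5],"twist":0},{"jaw":0.8,"linear":[2.2,1.5,-0.5],"twist":0},{"jaw":0.8,"linear":[2.2,1.5,-0.5],"twist":0},{"jaw":0.8,"linear":[0,0,0],"twist":0},{"jaw":0.8,"linear":[0,0,0],"twist":0}]' | sed -n 2,5p
python3 - <<'E'
from h import *
c=cams.camera('wrist');np.savez("pics/w7.npz",**c);im=c["color"]
cv2.imwrite("pics/w7.png",cv2.resize(im[:256],(800,400),interpolation=cv2.INTER_CUBIC))
print(scanner(c))
E
```

```text
(array([ 462.4, -290.2]), array([ 28.6, 119.6]), 68.1, 'axis deg', np.float64(-21.6), 'z', np.float64(0.0472), 'ends mm', array([-55.6,  60.2]), np.int64(2022))
((463.63287353515625, -291.27593994140625), (52.989994049072266, 110.88813018798828), 68.4266357421875) 277
((461.81689453125, -290.41741943359375), (60.1301383972168, 124.01118469238281), 68.3329849243164) 3946
position: [0.5281, -0.3456, 0.2854]
tool_rot: [1.0, 0.021, 0.0, -0.0]
ft_force: [-0.1, -0.5, -1.3]
grip_width: 0.0696
(array([ 463.1, -290.6]), array([ 28.4, 120. ]), 68.2, 'axis deg', np.float64(-20.15), 'z', np.float64(0.047), 'ends mm', array([-52.8,  62.8]), np.int64(1454))
```

View pics/w7.png

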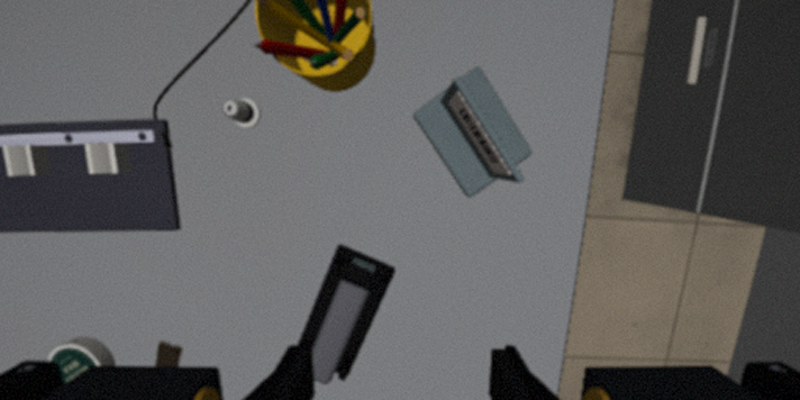

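The card stand is at about (480,130) in the crop. Its bar-code face is towards the lower left, i.e. towards the fixture and the robot. Fit its plane from depth.

```bash
python3 - <<'E'
from h import *
for f in ("w7",):
    c=load(f"pics/{f}.npz");W=cloud(c);im=c["color"]
    near=np.hypot(W[...,0]-.63,W[...,1]+.41)<.09
    foot=near&(W[...,2]>.006)&(W[...,2]<.014);up=near&(W[...,2]>.03)&(W[...,2]<.109);top=near&(W[...,2]>.112)&(W[...,2]<.12)
    A=(W[near&(W[...,2]>.005)][:,:2]*1000).astype(np.float32);print("all",cv2.minAreaRect(A))
    print("top",top.sum(),cv2.minAreaRect((W[top][:,:2]*1000).astype(np.float32)) if top.sum()>5 else 0)
    P=W[up]
    for _ in range(4):   # robust plane fit
        m=np.median(P,0) if _==0 else P.mean(0);n=np.linalg.svd(P-P.mean(0),full_matrices=False)[2][2];e=(P-P.mean(0))@n;P=P[abs(e)<max(.002,2*e.std())]
    m=P.mean(0);n=n*np.sign(n[0]);print("face",len(P),m.round(4),n.round(3),"yaw",np.degrees(np.arctan2(n[1],n[0])).round(2),"rms",e.std().round(5))
    t=np.array([-n[1],n[0],0]);t/=np.linalg.norm(t);s=(P-m)@t;q=np.percentile(s,[0.5,99.5]);print("extent",(q*1000).round(1),"z",np.percentile(P[:,2],[1,99]).round(3))
    ctr=m+t*q.mean();ctr=ctr+n*0;ctr[2]=.085;ctr[:2]-=n[:2]/np.hypot(*n[:2])*(((np.r_[ctr]-m)@n)/np.hypot(*n[:2]));print("centre guess",ctr.round(4),proj(c,[ctr]).round(1))
    x,y=proj(c,[ctr])[0].astype(int);cr=im[y-30:y+30,x-40:x+40];cv2.imwrite("pics/card.png",cv2.resize(cr,(800,600),interpolation=cv2.INTER_CUBIC))
E
```

```text
all ((615.1123657226562, -395.89715576171875), (108.82837677001953, 141.39480590820312), 66.39443969726562)
top 440 ((630.659912109375, -400.2156066894531), (80.1629409790039, 5.860255241394043), 37.964839935302734)
face 703 [ 0.6294 -0.3972  0.0755] [ 0.616 -0.788  0.007] yaw -52.0 rms 0.00036
extent [-40.4  38.2] z [0.032 0.109]
centre guess [ 0.6285 -0.3978  0.085 ] [[306.2  86.5]]
```

View pics/card.png

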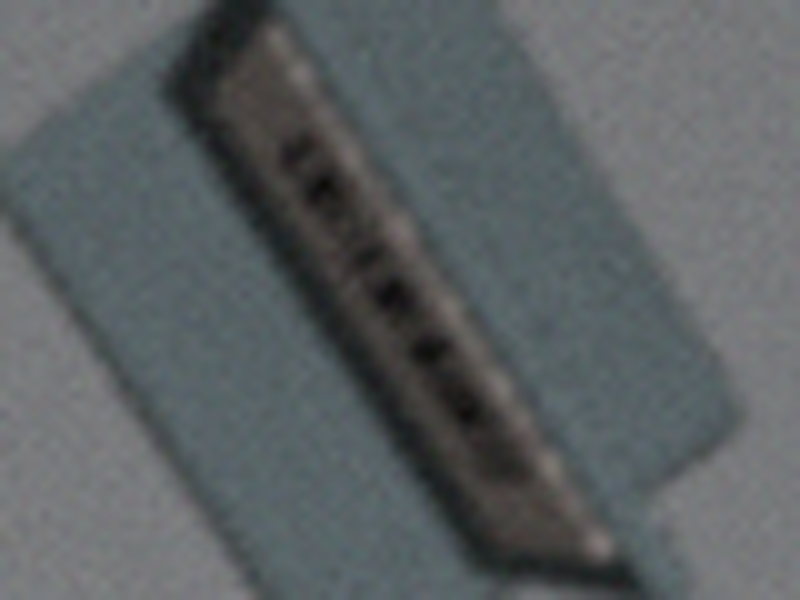

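Card face yaw is −52.0°, code centre (.6287,−.3978,.085). Scanner centre is (.4626,−.2904), axis −21.7°.

```bash
bash s.sh .4626 -.2904 .1 68.3; echo; python3 -c "
from h import *
o=robot.get_obs()"
```

```text
t 43.8333 tcp [ 0.5269 -0.345   0.2851] shift cm [-6.18 -5.69 18.53] twist 24.1 h -87.64 tilt [-0.0011  0.0017 -1.    ]
q [-7.570e-01  4.900e-01  1.366e+00  1.000e-03  1.288e+00  7.720e-01] F [-0.3  0.9 -0.7] grip 0.0692 0.0
```

```bash
python3 -m pendant '[{"jaw":0.8,"linear":[-1.24,-1.14,3.4],"twist":0},{"jaw":0.8,"linear":[-1.24,-1.14,3.4],"twist":0},{"jaw":0.8,"linear":[-1.24,-1.14,3.4],"twist":0},{"jaw":0.8,"linear":[-1.24,-1.14,3.4],"twist":0},{"jaw":0.8,"linear":[-1.24,-1.14,3.4],"twist":0},{"jaw":0.8,"linear":[0,0,0],"twist":6.03},{"jaw":0.8,"linear":[0,0,0],"twist":6.03},{"jaw":0.8,"linear":[0,0,0],"twist":6.03},{"jaw":0.8,"linear":[0,0,0],"twist":6.03},{"jaw":0.8,"linear":[0,0,0],"twist":0},{"jaw":0.8,"linear":[0,0,0],"twist":0}]' | sed -n 2,5p
bash s.sh .4626 -.2904 .038 68.3; python3 -c "
from h import *
c=cams.camera('wrist');print(scanner(c))"
```

```text
position: [0.4618, -0.2915, 0.1163]
tool_rot: [0.982, -0.188, -0.0, -0.0]
ft_force: [-0.1, -0.4, -0.2]
grip_width: 0.0699
t 44.75 tcp [ 0.4618 -0.2915  0.1163] shift cm [ 0.04 -0.12  7.83] twist -0.0 h -111.71 tilt [-1.e-04  5.e-04 -1.e+00]
q [-0.768  0.601  1.738  0.     0.802  1.182] F [-0.1 -0.4 -0.2] grip 0.0699 0.0
(array([ 468.5, -292.9]), array([ 28.4, 106.7]), 68.6, 'axis deg', np.float64(-21.43), 'z', np.float64(0.0472), 'ends mm', array([-48.2,  55. ]), np.int64(4455))
```

```bash
python3 -m pendant '[{"jaw":0.8,"linear":[0.04,-0.1,3],"twist":0},{"jaw":0.8,"linear":[0,0,3],"twist":0},{"jaw":0.8,"linear":[0,0,1.8],"twist":0},{"jaw":0.8,"linear":[0,0,0],"twist":0},{"jaw":0,"linear":[0,0,0],"twist":0},{"jaw":0,"linear":[0,0,0],"twist":0},{"jaw":0,"linear":[0,0,0],"twist":0},{"jaw":0,"linear":[0,0,0],"twist":0},{"jaw":0,"linear":[0,0,0],"twist":0},{"jaw":0,"linear":[0,0,0],"twist":0},{"jaw":0,"linear":[0,0,0],"twist":0},{"jaw":0,"linear":[0,0,0],"twist":0}]' 50
bash s.sh .5425 -.2875 .09 38
```

```text
time: 45.8
position: [0.4635, -0.2923, 0.0387]
tool_rot: [0.982, -0.19, 0.001, 0.0]
ft_force: [-0.6, 0.3, 2.4]
grip_width: 0.0277
grip_force: 50.0
t 45.8 tcp [ 0.4635 -0.2923  0.0387] shift cm [ 7.16 -3.39 -5.11] twist 30.1 h -111.91 tilt [ 0.0015 -0.0011 -1.    ]
q [-0.767  0.736  1.768  0.     0.635  1.186] F [-0.6  0.3  2.4] grip 0.0277 50.0
```

```bash
python3 -m pendant '[{"jaw":0,"linear":[0,0,-1.7],"twist":0},{"jaw":0,"linear":[0,0,-1.7],"twist":0},{"jaw":0,"linear":[0,0,-1.7],"twist":0},{"jaw":0,"linear":[2.4,-1.13,0],"twist":0},{"jaw":0,"linear":[2.4,-1.13,0],"twist":0},{"jaw":0,"linear":[2.4,-1.13,0],"twist":0},{"jaw":0,"linear":[0,0,0],"twist":6},{"jaw":0,"linear":[0,0,0],"twist":6},{"jaw":0,"linear":[0,0,0],"twist":6},{"jaw":0,"linear":[0,0,0],"twist":6},{"jaw":0,"linear":[0,0,0],"twist":6},{"jaw":0,"linear":[0,0,0],"twist":0}]' 
bash s.sh .5425 -.2875 .0897 38
python3 - <<'E'
from h import *
c=cams.camera('wrist');np.savez("pics/w8.npz",**c);cv2.imwrite("pics/w8.png",cv2.resize(c["color"],(768,576),interpolation=cv2.INTER_CUBIC))
print(scanner(c,(.5425,-.2875),.092,.108))
E
```

```text
time: 46.8
position: [0.5423, -0.2873, 0.0889]
tool_rot: [0.899, -0.438, 0.0, -0.0]
ft_force: [0.2, 0.1, -0.9]
grip_width: 0.0278
grip_force: 50.0
t 46.8 tcp [ 0.5423 -0.2873  0.0889] shift cm [ 0.02 -0.   -0.08] twist -0.0 h -142.01 tilt [ 1.e-04 -0.e+00 -1.e+00]
q [-0.669  0.709  1.577  0.     0.855  1.809] F [ 0.2  0.1 -0.9] grip 0.0278 50.0
(array([ 559.9, -309.8]), array([51.1, 60. ]), 36.5, 'axis deg', np.float64(-51.76), 'z', np.float64(0.0974), 'ends mm', array([-28.8,  28. ]), np.int64(6639))
```

View pics/w8.png

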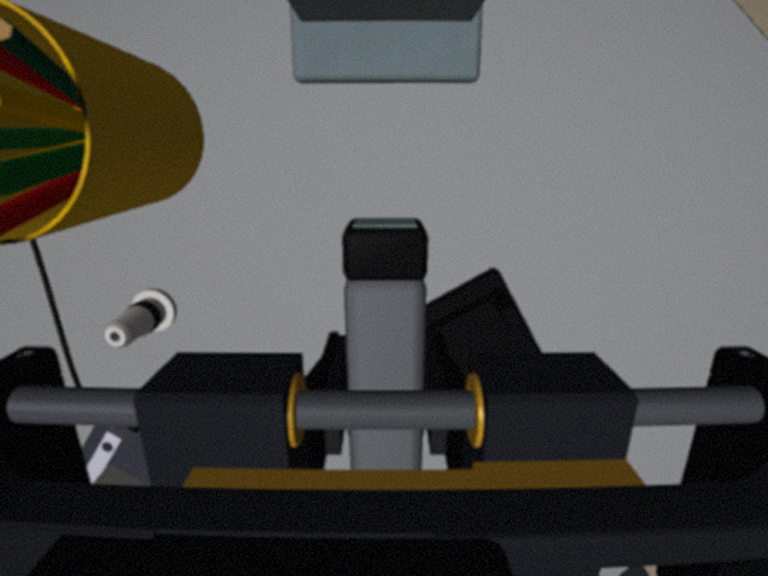

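The scanner's head at (385,245) lines up with the middle of the card stand's foot at (387,50). Check pitch and yaw numerically, then hold.

```bash
cat > chk.py <<'E'
from h import *
c=cams.camera("wrist");W=cloud(c);T=robot.get_obs()["position"]
code=np.array([.6287,-.3978]);u=np.array([.616,-.788]);v=np.array([.788,.616])
q=W[...,:2]-T[:2];a=q@u;b=q@v
m=(abs(b)<.02)&(a>.02)&(a<.075)&(W[...,2]>T[2]+.003)&(W[...,2]<T[2]+.025)
for lo in (.02,.03,.04,.05):
    k=m&(a>lo)&(a<lo+.01);print(lo,"n",k.sum(),"z",np.median(W[...,2][k]).round(4),"lateral mm",(np.percentile(b[k],[3,97])*1000).round(1))
print("front end a",np.percentile(a[m],99.5).round(4),"code rel TCP: ahead,lat",((code-T[:2])@u).round(4),((code-T[:2])@v).round(4),"tcp z",T[2].round(4))
E
python3 chk.py
```

```text
0.02 n 987 z 0.0975 lateral mm [-12.5  13.5]
0.03 n 1076 z 0.0973 lateral mm [-11.9  13.3]
0.04 n 1071 z 0.0975 lateral mm [-11.9  13.6]
0.05 n 1017 z 0.0971 lateral mm [-11.7  13.3]
front end a 0.0581 code rel TCP: ahead,lat 0.1401 -0.0 tcp z 0.0891
```

```bash
python3 -m pendant '[{"jaw":0,"linear":[0,0.05,-0.1],"twist":0},{"jaw":0,"linear":[0,0,0],"twist":0},{"jaw":0,"linear":[0,0,0],"twist":0},{"jaw":0,"linear":[0,0,0],"twist":0},{"jaw":0,"linear":[0,0,0],"twist":0},{"jaw":0,"linear":[0,0,0],"twist":0},{"jaw":0,"linear":[0,0,0],"twist":0},{"jaw":0,"linear":[0,0,0],"twist":0},{"jaw":0,"linear":[0,0,0],"twist":0},{"jaw":0,"linear":[0,0,0],"twist":0},{"jaw":0,"linear":[0,0,0],"twist":0},{"jaw":0,"linear":[0,0,0],"twist":0}]'
for i in 1 2 3; do python3 -m pendant '[{"jaw":0,"linear":[0,0,0],"twist":0},{"jaw":0,"linear":[0,0,0],"twist":0},{"jaw":0,"linear":[0,0,0],"twist":0},{"jaw":0,"linear":[0,0,0],"twist":0},{"jaw":0,"linear":[0,0,0],"twist":0},{"jaw":0,"linear":[0,0,0],"twist":0},{"jaw":0,"linear":[0,0,0],"twist":0},{"jaw":0,"linear":[0,0,0],"twist":0},{"jaw":0,"linear":[0,0,0],"twist":0},{"jaw":0,"linear":[0,0,0],"twist":0},{"jaw":0,"linear":[0,0,0],"twist":0},{"jaw":0,"linear":[0,0,0],"twist":0}]'|sed -n '2p;5,6p';done
python3 chk.py
bash s.sh .4635 -.2923 .0887 68.1
```

```text
time: 47.9
position: [0.5423, -0.288, 0.0904]
tool_rot: [0.899, -0.438, 0.001, 0.0]
ft_force: [0.3, 0.4, -0.7]
grip_width: 0.0277
grip_force: 50.0
position: [0.5423, -0.2879, 0.0904]
grip_width: 0.0273
grip_force: 50.0
position: [0.5423, -0.2879, 0.0904]
grip_width: 0.0276
grip_force: 50.0
position: [0.5423, -0.2879, 0.0904]
grip_width: 0.0275
grip_force: 50.0
0.02 n 985 z 0.0988 lateral mm [-12.6  13.5]
0.03 n 1077 z 0.0987 lateral mm [-12.1  13.3]
0.04 n 1071 z 0.0989 lateral mm [-12.   13.5]
0.05 n 1030 z 0.0987 lateral mm [-11.8  13.2]
front end a 0.0582 code rel TCP: ahead,lat 0.1398 0.0004 tcp z 0.0904
t 50.95 tcp [ 0.5423 -0.2879  0.0904] shift cm [-4.52  6.47  0.16] twist -30.0 h -141.92 tilt [ 1.e-03 -7.e-04 -1.e+00]
q [-0.67   0.707  1.577  0.     0.857  1.807] F [ 0.2  0.2 -0.8] grip 0.0279 50.0
```

```bash
python3 -m pendant '[{"jaw":0,"linear":[-1.5,2.15,0],"twist":0},{"jaw":0,"linear":[-1.5,2.15,0],"twist":0},{"jaw":0,"linear":[-1.5,2.15,0],"twist":0},{"jaw":0,"linear":[0,0,0],"twist":-6},{"jaw":0,"linear":[0,0,0],"twist":-6},{"jaw":0,"linear":[0,0,0],"twist":-6},{"jaw":0,"linear":[0,0,0],"twist":-6},{"jaw":0,"linear":[0,0,0],"twist":-6},{"jaw":0,"linear":[0,0,1],"twist":0},{"jaw":0,"linear":[0,0,0],"twist":0},{"jaw":0,"linear":[0,0,0],"twist":0}]' |sed -n '2p;5,6p'
bash s.sh .4635 -.2923 .0387 68.1
```

```text
position: [0.4633, -0.2918, 0.0795]
grip_width: 0.0275
grip_force: 50.0
t 51.8667 tcp [ 0.4633 -0.2918  0.0795] shift cm [0.04 0.04 4.08] twist -0.1 h -112.05 tilt [-3.e-04  7.e-04 -1.e+00]
q [-0.766  0.665  1.754  0.     0.724  1.189] F [-0.2  0.7 -0.8] grip 0.0275 50.0
```

```bash
python3 -m pendant '[{"jaw":0,"linear":[0.03,0.04,1.5],"twist":0},{"jaw":0,"linear":[0,0,1.3],"twist":0},{"jaw":0,"linear":[0,0,0.8],"twist":0},{"jaw":0,"linear":[0,0,0],"twist":0},{"jaw":0,"linear":[0,0,0],"twist":0}]' |sed -n '2,6p'
bash s.sh .4635 -.2923 .0387 68.1
```

```text
position: [0.4637, -0.2926, 0.0439]
tool_rot: [0.982, -0.19, 0.0, -0.0]
ft_force: [0.5, -0.3, -1.0]
grip_width: 0.0271
grip_force: 50.0
t 52.2833 tcp [ 0.4637 -0.2926  0.0439] shift cm [-0.03 -0.02  0.52] twist -0.1 h -111.95 tilt [ 1.e-04  2.e-04 -1.e+00]
q [-0.767  0.727  1.765  0.     0.649  1.187] F [ 0.5 -0.3 -1. ] grip 0.0271 50.0
```

```bash
python3 -m pendant '[{"jaw":0,"linear":[0,0,0.25],"twist":0},{"jaw":0,"linear":[0,0,0.22],"twist":0},{"jaw":0,"linear":[0,0,0],"twist":0}]' |sed -n '2,4p'
python3 -m pendant '[{"jaw":0,"linear":[0,0,0.1],"twist":0},{"jaw":0,"linear":[0,0,0],"twist":0}]' |sed -n '2,4p'
```

```text
position: [0.464, -0.2929, 0.0398]
tool_rot: [0.982, -0.19, 0.001, 0.0]
ft_force: [0.4, -0.0, -1.3]
position: [0.4641, -0.2929, 0.0388]
tool_rot: [0.982, -0.19, 0.001, 0.0]
ft_force: [-0.3, -0.1, -1.7]
```

```bash
python3 -m pendant '[{"jaw":0,"linear":[0,0,0.06],"twist":0},{"jaw":0,"linear":[0,0,0],"twist":0}]' |sed -n '2,4p'
python3 -m pendant '[{"jaw":0.4,"linear":[0,0,0],"twist":0},{"jaw":0.7,"linear":[0,0,0],"twist":0},{"jaw":0.7,"linear":[0,0,0],"twist":0},{"jaw":0.7,"linear":[0,0,0],"twist":0},{"jaw":0.7,"linear":[0,0,0],"twist":0},{"jaw":0.7,"linear":[0,0,-2],"twist":0},{"jaw":0.7,"linear":[0,0,-3],"twist":0},{"jaw":0.7,"linear":[0,0,-3],"twist":0},{"jaw":0.7,"linear":[-2,0,-3],"twist":0},{"jaw":0.7,"linear":[-2,0,-3],"twist":0},{"jaw":0.7,"linear":[-2,0,-3],"twist":0},{"jaw":0.7,"linear":[0,0,0],"twist":0}]' |sed -n '2,5p'
python3 - <<'E'
from h import *
c=cams.camera("wrist");np.savez("pics/w9.npz",**c);print(scanner(c))
t=cams.camera("top");cv2.imwrite("pics/top9.png",np.vstack([cv2.resize(t["color"][145:260,135:400],None,fx=3,fy=3,interpolation=cv2.INTER_CUBIC)]))
E
bash s.sh .5138 .0322 .2155 92.2
```

```text
position: [0.464, -0.2929, 0.0387]
tool_rot: [0.982, -0.19, 0.001, 0.0]
ft_force: [-1.8, 0.9, 3.1]
position: [0.407, -0.2699, 0.2124]
tool_rot: [0.982, -0.19, 0.003, 0.002]
ft_force: [0.5, 0.3, 0.4]
grip_width: 0.061
(array([ 462.6, -291.8]), array([ 28., 119.]), 68.6, 'axis deg', np.float64(-21.75), 'z', np.float64(0.0472), 'ends mm', array([-54.8,  60.7]), np.int64(2971))
t 53.9667 tcp [ 0.4083 -0.2707  0.2091] shift cm [ -1.53 -32.03  -0.7 ] twist -24.1 h -111.95 tilt [ 0.0034 -0.0031 -1.    ]
q [-0.814  0.39   1.801  0.     0.946  1.139] F [-0.1 -0.5 -0.3] grip 0.0609 0.0
```

View pics/top9.png

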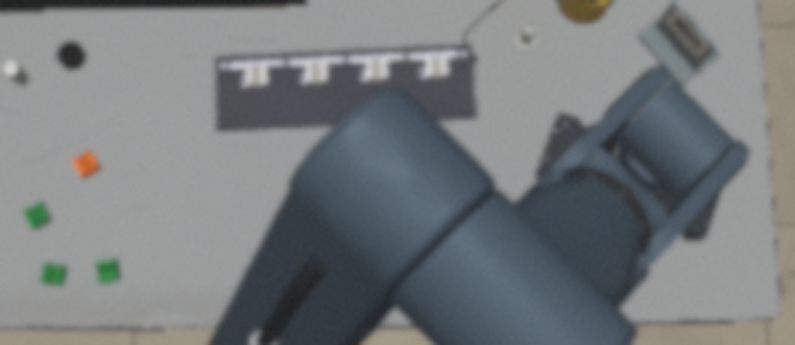

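The scanner is back in its cradle, with centre, axis and height the same as at the start. All four blocks are still in the bays, and the lens cap and collet are unmoved. One last numeric check of the blocks before handing in.

```bash
python3 -m pendant '[{"jaw":0.7,"linear":[-0.17,-3.55,-0.1],"twist":0},{"jaw":0.7,"linear":[-0.17,-3.55,-0.1],"twist":0},{"jaw":0.7,"linear":[-0.17,-3.55,-0.1],"twist":0},{"jaw":0.7,"linear":[-0.17,-3.55,-0.1],"twist":0},{"jaw":0.7,"linear":[-0.17,-3.55,-0.1],"twist":0},{"jaw":0.7,"linear":[-0.17,-3.55,-0.1],"twist":0},{"jaw":0.7,"linear":[-0.17,-3.55,-0.1],"twist":0},{"jaw":0.7,"linear":[-0.17,-3.55,-0.1],"twist":0},{"jaw":0.7,"linear":[-0.17,-3.55,-0.1],"twist":-6},{"jaw":0.7,"linear":[0,0,0],"twist":-6},{"jaw":0.7,"linear":[0,0,0],"twist":-6},{"jaw":0.7,"linear":[0,0,0],"twist":-6}]' |sed -n 2p
python3 -m pendant '[{"jaw":0.7,"linear":[0,0,0],"twist":0},{"jaw":0.7,"linear":[0,0,0],"twist":0},{"jaw":0.7,"linear":[0,0,0],"twist":0}]' |sed -n 2p
python3 - <<'E'
from h import *
c=cams.camera("wrist");W=cloud(c);z=W[...,2]*1000
y=np.radians(2.15);ex=np.array([np.cos(y),np.sin(y)]);ey=np.array([-ex[1],ex[0]])
for b in [(593.9,151.9),(596.9,73.9),(599.8,-4),(602.7,-82)]:
    q=W[...,:2]*1000-b;X=q@ex;Y=q@ey
    lo=(abs(X)<9)&((abs(abs(Y)-11))<1.3);hi=(abs(X)<22)&(abs(Y)<22)&(z>23)&(z<45)
    print(np.median(z[lo]).round(1),np.percentile(X[hi],[3,97]).round(1),np.percentile(Y[hi],[3,97]).round(1))
E
```

```text
position: [0.5134, 0.0332, 0.2147]
position: [0.5132, 0.0318, 0.2158]
31.5 [-11.4  12.7] [-12.9  12.5]
31.6 [-12.7  12.5] [-12.5  12.1]
31.4 [-12.4  12.4] [-12.5  12.8]
31.7 [-11.7  12.5] [-12.1  13.3]
```

```bash
python3 -c "
from rig import robot
print(robot.hand_in())"
```

```text
the job is handed in; nothing more can be done
None
```

I handed the job in at about 56 s: all four V blocks measured flat and home in their bays, the bar code was held in the scanner's aim at 8 cm for 3 s, and the scanner is back in its cradle; the tin, lens cap and collet were not touched.

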